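Ready the hexagonal treat barrel for filling

TASK

Get the treats corner ready for filling: roll the hexagonal treat barrel over until the flat with its filling mouth faces straight up, and leave it lying flat across the middle of both rails of its cradle. For measuring, lift the top aluminium tin straight up out of the tin it is nested in, without tipping it, and stand it upright on the middle of the turntable. Leave the lower tin, the jar, the dish and the scoop where they are, and let go of everything.

Things in the scene. Friction and masses are not known exactly. Their poses are not given: they have to be found in the camera images.
- barrel_center (a point): Centre of the treat barrel, a white plastic regular hexagonal prism 150 mm long, 60 mm across flats (each flat 34.6 mm wide, 69 mm over edges), about 0.26 kg, a steel disc on each end. x runs along it; z points out through the flat with the filling mouth. It lies with a flat on the cradle's rails, centre 30 mm above their tops. Rolling it one flat is 60 degrees about x.
- barrel_mouth (a point): Middle of the filling mouth, 30 mm from the barrel's centre: a dark oblong slot 86 x 18 mm with a thin steel surround, flush in one flat; z points out of it. The opposite flat has a row of four small dark round vents, the other four are plain. At the start the mouth is two flats from the top (sideways and down), so the vents show on one of the two upper slanting flats.
- cradle_top (a point): Middle of the fixed dark wooden cradle at rail-top height, 40 mm above the shelf. Two rails, each 14 mm wide, 160 mm long, 40 mm high, run along y, their centre lines 53 mm either side of the middle along x, joined by a board 8 mm thick, 60 mm wide. Fingers can go down between the rails (92 mm free) beneath the barrel, which lies across them along x. z is up; any yaw.
- top_tin_center (a point): Centre (half-way up) of the upper of two alike plain aluminium tins: open, tapered, 70 mm high, 50 mm outside diameter at the foot and 64 mm at the rim, wall 3 mm, about 0.09 kg. z points up out of its mouth. It is nested loosely (about 2 mm play; it may drag) in the lower tin and stands 50 mm out of it.
- low_tin_center (a point): Centre (half-way up) of the lower tin, same outside shape (its inner floor is 50 mm up), about 0.25 kg, loose on a cork coaster 6 mm thick and 88 mm across; its rim is 35 mm above this point. To be left in place.
- turntable_top (a point): Centre of the upper face of the small turntable, a pale marble disc 140 mm across, its top 23 mm above the shelf; turns freely about z.
- jar: Smoked glass jar with a steel flip-top lid, 80 mm across (100 mm over hinge and tab), 106 mm high; origin at the centre of its underside. Bystander.
- dish: Yellow ceramic dish, 110 mm across, 42 mm high; origin at the centre of its underside. Bystander.
- scoop: Clear plastic scoop: open box 75 x 58 x 36 mm reaching from 8 to 83 mm along its +x, with a flat handle from there to 77 mm along -x, 33 mm high; origin under the junction. Bystander.
- stand_front (a point): Middle of the upper front bar of the fixed steel double bowl stand, 92 mm above the shelf. The stand reaches from here 165 mm along its +x (away from the robot), 185 mm to either side along y, and is 100 mm high with its two bowls. Bystander.
Things that resemble listed ones, but are neither listed nor needed, are in the scene too. Leave any orange look-alike of the part that bears top_tin_center alone.

How it is judged:
By the outcome, as a careful person would: the job done as asked, in the order asked, and still so for the second after the job is handed in, with the robot touching nothing.
It also fails if it takes over 69 s, if anything falls off the work surface, if the arm or the gripper's body presses on something with over 40 N, if the wrist force passes 120 N, or if a joint passes its speed limit or range.

ROBOT

A 7-joint arm with a two-finger parallel gripper is mounted at the origin on the work surface. World frame = base frame: x ahead of the robot, y to its left, z up, the work surface at z = 0. Lengths are in m, angles in rad, forces in N, time in s.
With the tool pointing down it reaches from about 0.425 to 0.875 m from the base axis. Payload 4.7 kg.
Tool frame: the origin (TCP) lies on the centre line of the jaws, within the pads' length; the fingertips stand 14 mm ahead of it and the grasp point (between the pads) lies 5 mm behind it; z points along the fingers, y is the direction in which the jaws open and shut (so a half turn about z gives the same grasp; the last joint's range is limited). The gripper opens to 87 mm and grips with 3 to 60 N. Pads are 19 mm wide; open, the fingers measure 117 mm over their backs; the gripper's body (75 mm by 190 mm) begins 51 mm behind the grasp point.
Start: joints at [-1.23, 0.321, -0.07, 1.45, 0.023, 1.371, -0.057], TCP at [0.209, 0.616, 0.237] pointing down, gripper open.
Joint ranges: [-2.86, 2.86], [-0.3, 2.09], [-1.38, 1.24], [0.06, 2.45], [-1.56, 4.7], [0.09, 2.05], [-2.69, 2.69]. Speed limits (rad/s): [2.57, 2.57, 3.14, 3.14, 3.14, 3.14, 3.14].

INTERFACE

Orientations are given as a rotation vector (axis times angle).
In Python, from bench import ctrl, optics, models gives the robot as it stands. The module is installed in compiled form; this text tells all that it offers.
- The arm moves only by the tool arm_command, never from a script. Its argument "motion" is a list of rows, each a list of 3 entries, a list of its own where there are three numbers: the shift along the tool's x, y, z in mm, then the turn, a rotation vector about the tool's x, y, z in degrees, then the closure, from 0 (fully open) to 1 (shut). In form: [[[x, y, z], [ax, ay, az], claw], ...]. A call has 1 to 8 rows; each row shifts and turns the commanded pose from where the row before left it, along the tool's axes as they then stand; what a row does not reach is not made up. A row lasts 1/12 s, in which the tool goes at most 41.7 mm and 7.16 degrees, less where a joint would pass 70% of its speed; a pose out of reach is approached as far as the arm can. A call with a gripper value outside its range is refused whole. The fingers move at their own pace and stop on an object; "force" is the grip in N (left out, the last holds). Time passes only in rows, so rows that do not move let the fingers close. It gives the time, the measured TCP pose, the force and the opening at its end, in the units of the state.
- ctrl.get_state(): the state, without advancing time (a new reading comes with each control period).
- optics.get_image(name): name is "side" or "top" or "wrist"; returns (picture, depth): 480x640x3 uint8, blue, green, red; 480x640 float32, m along the optical axis (not along the pixel's ray), 0 where there is no reading.
- optics.camera_model(name): a dict with "fovy" (degrees; the focal length in pixels is half the picture's height over the tangent of half this angle, whatever the lens; pixels are square), "cx", "cy" (the principal point, pixels), "rvec" (rotation vector, rad) and "tvec" (3), from world to camera coordinates, as OpenCV has them; the wrist camera has in their place "mount" (4x4, takes a point from camera to tool coordinates, whose origin is the TCP and whose axes are the flange's). Camera axes: x right, y down, z forward; pixel columns grow to the right and rows downward; lengths in m; the calibration is good to about 2 mm. A picture is of the moment at which its call begins: read the wrist's pose just before it. camera_model takes no time and is no camera call.
- ctrl.close_job(): hands the job in, once; it reports no verdict.
Trained networks look in the newest picture that a camera, given by its name, has taken for a name from the list of things; names that differ only in an ending like _2 or _b are one class to them, and where a whole thing is asked for, a point or a joint stands for the part that bears it (a point fixed in the world has none). Each returns a list of dicts, best first, with "conf" (0 to 1); they miss things now and then, are a little off and sometimes report something else, mostly with a low value. They report only what shows in the picture. A call takes as long as a camera call. They do not tell look-alikes from the thing itself.
- models.search_frame(camera, target): "location" ([x, y, z] in m, in the coordinates of the camera as it stood for that picture, good to about 4 mm: the middle of the surface that is visible of it).
- models.silhouettes(camera, target): "pixels" (480x640 bool, what is visible of it).
The state is a dict: "time": time; "joint_positions": joint angles; "qd": joint speeds; "joint_torque": joint torques, N m; "position": TCP position; "tool_rot": TCP orientation; "ft_force": force on the tool from outside, world axes, zero at the start; "torque": the same for the moment, N m; "grip_width": opening from 0.0 (shut) to 1.0 (fully open).
Only numpy, scipy, OpenCV 4.12 (cv2) and the standard library are available. Lean on these libraries where they do the work, as an engineer would, in place of code of your own. Each camera call takes 0.05 s, during which the arm holds its last target.

## Working session

There is one attempt and no reset: what is moved stays moved. The work goes in short steps, Python scripts to look and compute and a tool call to move; the robot and the scene stay as the last step left them, time stands still between calls to the robot, and variables do not carry over. Pictures are saved under pics/ and viewed, and the job is handed in when it is done.

Besides the shell and the picture viewer there is one more tool, called after "Call:" by a JSON object that holds its "fn" and its "kwargs". arm_command: Moves the arm, as the interface text tells. Its arguments: {"type":"object","properties":{"motion":{"type":"array","items":{"type":"array"}},"force":{"type":"number"}},"required":["motion"]}

```bash
mkdir -p pics; cat > h.py <<'E'
import numpy as np, cv2
from scipy.spatial.transform import Rotation as R
from bench import ctrl, optics, models
def K(m):
    f=240/np.tan(np.radians(m["fovy"])/2); return f,m["cx"],m["cy"]
def cam2world(name,st=None):
    m=optics.camera_model(name)
    if "mount" in m:
        st=st or ctrl.get_state()
        T=np.eye(4);T[:3,:3]=R.from_rotvec(st["tool_rot"]).as_matrix();T[:3,3]=st["position"]
        return T@np.array(m["mount"])
    T=np.eye(4);T[:3,:3]=R.from_rotvec(np.ravel(m["rvec"])).as_matrix();T[:3,3]=np.ravel(m["tvec"])
    return np.linalg.inv(T)
def cloud(name,d,T):
    m=optics.camera_model(name);f,cx,cy=K(m)
    v,u=np.mgrid[0:480,0:640]
    P=np.stack([(u-cx)/f*d,(v-cy)/f*d,d],-1)
    return P@T[:3,:3].T+T[:3,3]
def proj(name,p,T):
    m=optics.camera_model(name);f,cx,cy=K(m)
    q=(np.asarray(p)-T[:3,3])@T[:3,:3]
    return np.stack([q[...,0]/q[...,2]*f+cx,q[...,1]/q[...,2]*f+cy],-1)
def shot(name,tag):
    T=cam2world(name); im,d=optics.get_image(name)
    cv2.imwrite(f"pics/{tag}.png",im); np.savez(f"pics/{tag}.npz",im=im,d=d,T=T)
    return im,d,T
def load(tag):
    z=np.load(f"pics/{tag}.npz"); return z["im"],z["d"],z["T"]
E
python3 - <<'E'
from h import *
np.set_printoptions(precision=4,suppress=True)
s=ctrl.get_state();print(s)
for c in("side","top","wrist"):
    print(optics.camera_model(c)); shot(c,c+"0")
    T=cam2world(c)
    for t in ["barrel_center","barrel_mouth","cradle_top","top_tin_center","low_tin_center","turntable_top","jar","dish","scoop","stand_front"]:
        for r in models.search_frame(c,t)[:4]:
            print(c,t,round(r["conf"],2),T[:3,:3]@np.array(r["location"])+T[:3,3],proj(c,T[:3,:3]@np.array(r["location"])+T[:3,3],T).round())
print(ctrl.get_state()["time"])
E
```

```text
{'time': 0.0, 'joint_positions': array([-1.2299,  0.3218, -0.0701,  1.4517,  0.0226,  1.3708, -0.0569]), 'qd': array([-0.0003,  0.    , -0.0002,  0.0004, -0.    , -0.0031,  0.001 ]), 'joint_torque': array([ -0.0018, -49.1292,  -0.4049, -31.2527,  -0.0641,   0.0434,
         0.0002]), 'position': array([0.2085, 0.6151, 0.2354]), 'tool_rot': array([-0.511 , -3.0996,  0.0031]), 'ft_force': array([-0.3083, -0.5943, -0.547 ]), 'torque': array([ 0.0228, -0.0229,  0.0019]), 'grip_width': 1.0002128940625095}
{'fovy': 46.69970777693038, 'cx': 320.9133558300403, 'cy': 232.6312927664802, 'rvec': array([ 0.1605, -2.7837,  1.3678]), 'tvec': array([0.5505, 0.1467, 1.0686])}
side barrel_center 0.82 [0.4856 0.3075 0.096 ] [346. 384.]
side barrel_mouth 0.79 [0.4865 0.3072 0.0975] [345. 384.]
side cradle_top 0.66 [0.5135 0.299  0.0231] [326. 408.]
side top_tin_center 0.91 [ 0.4675 -0.2638  0.1083] [373. 172.]
side top_tin_center 0.75 [ 0.4465 -0.1485  0.0487] [379. 225.]
side top_tin_center 0.65 [ 0.5292 -0.3702  0.0477] [347. 169.]
side low_tin_center 0.65 [ 0.474  -0.2527  0.0569] [368. 194.]
side t
[... 739 characters left out ...]
0.5301 -0.4029  0.0332] [501. 245.]
top top_tin_center 0.84 [ 0.4457 -0.1729  0.0136] [387. 286.]
top turntable_top 0.58 [ 0.5371 -0.0165  0.0202] [311. 241.]
top turntable_top 0.49 [ 0.4663 -0.2553  0.0803] [433. 276.]
top jar 0.58 [ 0.6785 -0.2497  0.1054] [431. 166.]
top dish 0.74 [0.6828 0.2669 0.0229] [175. 170.]
top scoop 0.65 [0.3862 0.1687 0.0087] [221. 314.]
top stand_front 0.62 [0.827  0.0531 0.0773] [277.  95.]
{'fovy': 65.72971198848482, 'cx': 318.5884572153497, 'cy': 243.26581871761445, 'mount': array([[ 0.0019, -0.968 , -0.251 ,  0.067 ],
       [ 1.    ,  0.0018,  0.0008, -0.0004],
       [-0.0004, -0.251 ,  0.968 , -0.1477],
       [ 0.    ,  0.    ,  0.    ,  1.    ]])}
1.65
```

View pics/side0.png

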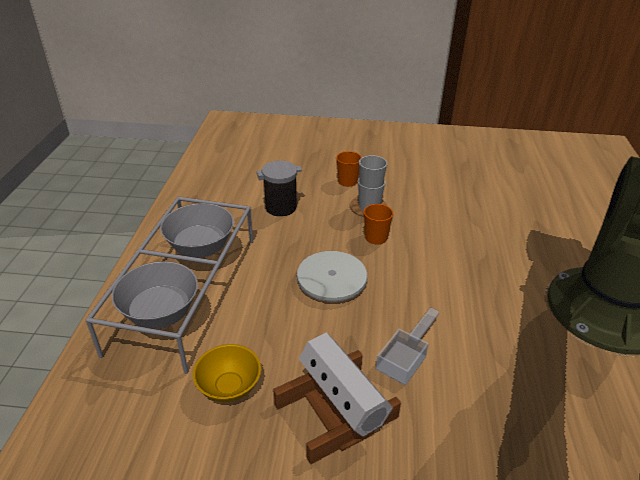

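View pics/top0.png

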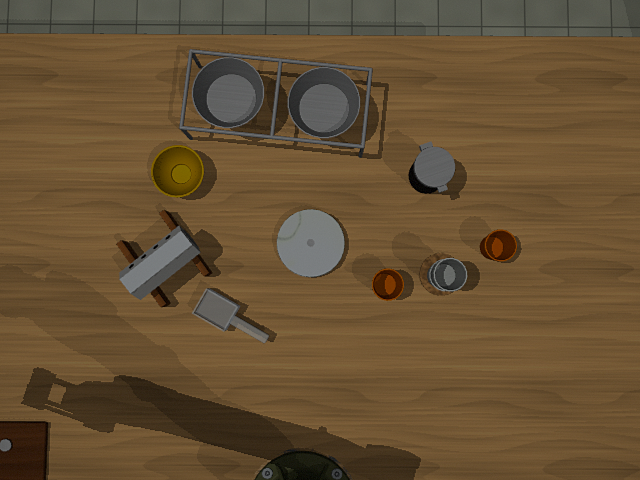

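View pics/wrist0.png

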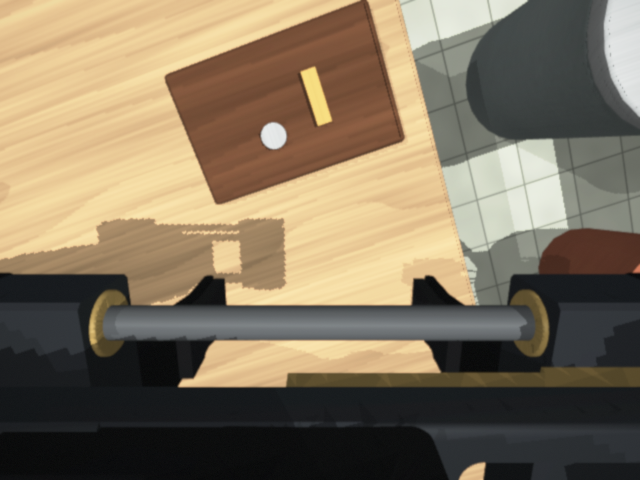

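```bash
python3 - <<'E'
from h import *
a,_,_=load("side0");b,_,_=load("top0")
A=cv2.resize(a[330:450,270:410],(400,343),interpolation=cv2.INTER_CUBIC);B=cv2.resize(b[200:320,90:230],(400,343),interpolation=cv2.INTER_CUBIC)
C=cv2.resize(a[120:220,310:430],(400,333));D=cv2.resize(b[220:320,380:520],(400,286))
r1=np.hstack([A,B]);r2=np.hstack([C[:257],D[:257]])
cv2.imwrite("pics/crop0.png",np.vstack([r1,r2]))
E
```

```text
(no output)
```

View pics/crop0.png

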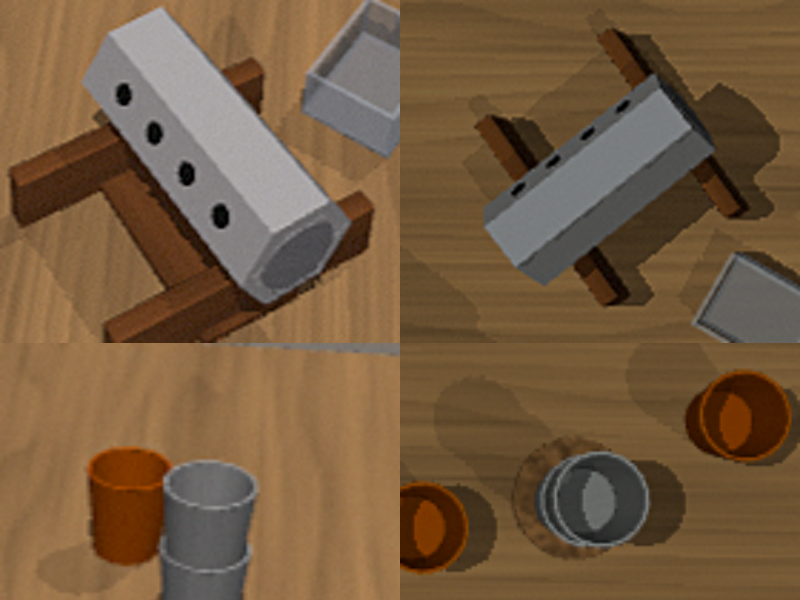

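The side view shows the barrel at (345,384) with its vents on the upper slanting flat on the far (+x,+y) side. The mouth is therefore on the near, lower flat, so the barrel has to roll two flats away from the robot.

There are three tin candidates in the side view:
- orange at (379,225)
- orange at (347,169)
- the silver nested stack at (373,172), which stands on the cork coaster

The silver stack's upper tin matches: plain aluminium and nested. The crop confirms this.

Next I'll measure from the depth images.

```bash
python3 - <<'E'
from h import *
np.set_printoptions(precision=4,suppress=True)
def plane(P):
    c=P.mean(0);u,s,v=np.linalg.svd(P-c,full_matrices=False);return c,v
for c in("top","side"):
    im,d,T=load(c+"0"); P=cloud(c,d,T); ok=d>0
    tbl=ok&(np.abs(P[...,2])<.02)&(P[...,0]>.2)&(P[...,0]<.8)&(abs(P[...,1])<.5)
    print(c,"table z",np.median(P[tbl][:,2]))
    g=(abs(P[...,0]-.49)<.12)&(abs(P[...,1]-.28)<.13)&ok
    top=g&(P[...,2]>.085)
    Q=P[top]; print("barrel z pct",np.percentile(Q[:,2],[50,90,98]))
    h=np.percentile(Q[:,2],90)
    m=top&(P[...,2]>h-.006)
    Q=P[m].astype(np.float32); r=cv2.minAreaRect((Q[:,:2]*1000).astype(np.float32)); print("topflat",r,len(Q))
    # rails: z 0.03-.05, brown
    hsv=cv2.cvtColor(im,cv2.COLOR_BGR2HSV)
    rl=g&(abs(P[...,2]-.04)<.006)
    Q=P[rl]; print("rails n",len(Q),np.median(Q[:,2]), cv2.minAreaRect((Q[:,:2]*1000).astype(np.float32)))
    # turntable
    w=ok&(abs(P[...,0]-.535)<.09)&(abs(P[...,1]+.01)<.09)&(P[...,2]>.014)&(P[...,2]<.035)
    Q=P[w]; print("turntable",np.median(Q[:,2]),cv2.minEnclosingCircle((Q[:,:2]*1000).astype(np.float32)))
    w=ok&(abs(P[...,0]-.467)<.06)&(abs(P[...,1]+.26)<.06)&(P[...,2]>.115)
    Q=P[w]; print("rim",np.percentile(Q[:,2],[50,90,98]),cv2.minEnclosingCircle((Q[:,:2]*1000).astype(np.float32)),len(Q))
    for t in ["barrel_center","cradle_top","top_tin_center","low_tin_center","turntable_top"]:
        pass
E
```

```text
top table z 0.00016488302701689328
barrel z pct [0.0986 0.1022 0.104 ]
topflat ((489.890625, 281.3432922363281), (43.730934143066406, 150.83416748046875), 40.2161865234375) 1472
rails n 710 0.039171298940279375 ((462.2991638183594, 249.68728637695312), (264.95062255859375, 133.29165649414062), 36.34325408935547)
turntable 0.023022468575548682 ((534.733154296875, -14.428267478942871), 70.42436218261719)
rim [0.1244 0.1285 0.1313] ((469.3951416015625, -280.0289611816406), 31.837926864624023) 219
side table z 0.0012353587224621654
barrel z pct [0.1002 0.1022 0.1032]
topflat ((491.1092529296875, 284.6026306152344), (42.39077377319336, 151.96524047851562), 39.414485931396484) 2270
rails n 1358 0.04021359520623319 ((452.7069091796875, 263.94647216796875), (264.8358154296875, 140.49322509765625), 36.544498443603516)
turntable 0.02400284385025142 ((534.0419921875, -10.921553611755371), 71.89990234375)
rim [0.1223 0.1276 0.1289] ((472.2221374511719, -277.51043701171875), 35.16357421875) 291
```

```bash
cat > plan.py <<'E'
from h import *
def pose(): 
    s=ctrl.get_state(); return np.array(s["position"]),R.from_rotvec(s["tool_rot"])
def Rtool(xdir,tilt=0):
    """tool down, tool x along horizontal xdir(2), then turned about own x by tilt deg"""
    x=np.r_[xdir,0]/np.linalg.norm(xdir); z=np.array([0,0,-1.]); y=np.cross(z,x)
    return R.from_matrix(np.stack([x,y,z],1))*R.from_rotvec([np.radians(tilt),0,0])
def rows(p0,r0,p1,r1,vmax=38,wmax=6.5,nmin=1):
    w=(r0.inv()*r1).as_rotvec(degrees=True); D=np.linalg.norm(p1-p0)*1000
    n=max(nmin,int(np.ceil(max(D/vmax,np.linalg.norm(w)/wmax))))
    out=[];r=r0;step=R.from_rotvec(w/n,degrees=True)
    p=p0.copy()
    for i in range(n):
        tgt=p0+(p1-p0)*(i+1)/n
        dp=np.round(r.inv().apply(tgt-p)*1000,1); dw=np.round(w/n,2)
        out.append([dp.tolist(),dw.tolist()])
        p=p+r.apply(dp/1000); r=r*R.from_rotvec(dw,degrees=True)
    return out,p,r
def show(p0,r0,wps,claw):
    for w in wps:
        o,p0,r0=rows(p0,r0,*w[:2],**(w[2] if len(w)>2 else {}))
        for i in range(0,len(o),8): print("["+",".join(str([a,b,claw]).replace(" ","") for a,b in o[i:i+8])+"]")
        print("--",p0.round(4))
    return p0,r0
E
python3 - <<'E'
from plan import *
p,r=pose()
th=np.radians(130.); ax=np.array([np.cos(th),np.sin(th)])
show(p,r,[(np.array([.54,.22,.27]),Rtool(ax))],0)
E
```

```text
[[[-31.5,-19.2,-2.4],[0.0,-0.0,2.23],0],[[-32.2,-17.9,-2.4],[0.0,-0.0,2.23],0],[[-32.9,-16.7,-2.4],[0.0,-0.0,2.23],0],[[-33.5,-15.3,-2.4],[0.0,-0.0,2.23],0],[[-34.0,-14.1,-2.3],[0.0,-0.0,2.23],0],[[-34.6,-12.7,-2.4],[0.0,-0.0,2.23],0],[[-35.1,-11.4,-2.4],[0.0,-0.0,2.23],0],[[-35.5,-9.9,-2.4],[0.0,-0.0,2.23],0]]
[[[-35.8,-8.6,-2.4],[0.0,-0.0,2.23],0],[[-36.2,-7.2,-2.4],[0.0,-0.0,2.23],0],[[-36.4,-5.8,-2.4],[0.0,-0.0,2.23],0],[[-36.6,-4.4,-2.4],[0.0,-0.0,2.23],0],[[-36.7,-2.9,-2.4],[0.0,-0.0,2.23],0],[[-36.9,-1.5,-2.3],[0.0,-0.0,2.23],0]]
-- [0.5401 0.22   0.27  ]
```

Call:
{"fn": "arm_command", "kwargs": {"motion": [[[-31.5,-19,-2.5],[0,0,2.2],0],[[-32,-18,-2.5],[0,0,2.2],0],[[-33,-16.5,-2.5],[0,0,2.2],0],[[-33.5,-15.5,-2.5],[0,0,2.2],0],[[-34,-14,-2.5],[0,0,2.2],0],[[-34.5,-12.5,-2.5],[0,0,2.2],0],[[-35,-11.5,-2.5],[0,0,2.2],0],[[-35.5,-10,-2.5],[0,0,2.2],0]]}}

```text
time: 2.32
position: [0.3992, 0.3887, 0.257]
tool_rot: [0.982, 2.984, 0.001]
ft_force: [1.0, -0.3, -0.1]
grip_width: 1.001
```

Call:
{"fn": "arm_command", "kwargs": {"motion": [[[-36,-8.5,-2.5],[0,0,2.2],0],[[-36,-7,-2.5],[0,0,2.2],0],[[-36.5,-6,-2.5],[0,0,2.2],0],[[-36.5,-4.5,-2.5],[0,0,2.2],0],[[-37,-3,-2.5],[0,0,2.2],0],[[-37,-1.5,-2.5],[0,0,2.2],0],[[0,0,0],[0,0,0],0],[[0,0,0],[0,0,0],0]]}}

```text
time: 2.98
position: [0.543, 0.2182, 0.2718]
tool_rot: [1.324, 2.848, -0.0]
ft_force: [-1.3, 0.4, -0.8]
grip_width: 0.996
```

```bash
python3 - <<'E'
from h import *
np.set_printoptions(precision=4,suppress=True)
s=ctrl.get_state();print(s["time"],s["position"],s["tool_rot"],s["joint_positions"],s["qd"])
shot("wrist","w1")
E
```

```text
2.9833 [0.543  0.2182 0.2718] [ 1.3236  2.8481 -0.0001] [-0.7076  0.1673  0.3188  1.578  -0.0522  1.4041  0.3164] [-0.0374 -0.0049 -0.0652  0.017  -0.0269  0.0037 -0.0039]
```

View pics/w1.png

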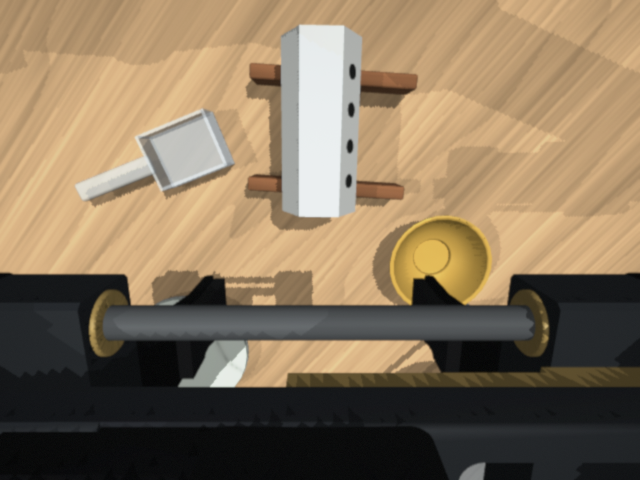

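The wrist view shows the barrel at (320,120), with vents on the right flat at x≈350. The rails cross at rows 75 and 187, and the dish and scoop are to either side. Next I'll fit the poses.

```bash
cat > fit.py <<'E'
from h import *
def fit(tag,cam="wrist",verbose=True):
    im,d,T=load(tag);P=cloud(cam,d,T);ok=d>0
    v,u=np.mgrid[0:480,0:640]
    vis=(v<262) if cam=="wrist" else np.ones_like(ok)
    g=ok&vis&(np.hypot(P[...,0]-.5,P[...,1]-.29)<.16)
    z=P[...,2]
    h=np.median(z[g&(z>.08)&(z>np.percentile(z[g&(z>.08)],70))])
    m=(g&(z>h-.005)).astype(np.uint8)
    n,l,st,_=cv2.connectedComponentsWithStats(m); l=(l==1+np.argmax(st[1:,4]))
    Q=P[l]
    (c,sz,a)=cv2.minAreaRect((Q[:,:2]*1000).astype(np.float32))
    print("flat z",h,"c",np.round(c,1),"size",np.round(sz,1),"ang",round(a,2))
    b=(g&(z>.06)); n,l,st,_=cv2.connectedComponentsWithStats(b.astype(np.uint8)); l=(l==1+np.argmax(st[1:,4]))
    Qb=P[l]; print("barrel all",[np.round(x,1) for x in cv2.minAreaRect((Qb[:,:2]*1000).astype(np.float32))])
    hsv=cv2.cvtColor(im,cv2.COLOR_BGR2HSV)
    rl=g&(abs(z-.040)<.006)&(hsv[...,1]>90)
    rl=cv2.morphologyEx(rl.astype(np.uint8),cv2.MORPH_OPEN,np.ones((2,2)))
    # rail fit in barrel-aligned axes by clustering along guess axis
    th=np.radians(130.);ax=np.array([np.cos(th),np.sin(th)])
    Q=P[rl>0]; t=(Q[:,:2]-np.array([.5,.285]))@ax
    cs=[]
    for s in(1,-1):
        q=Q[(s*t>.03)&(s*t<.08)]
        c,sz,a=cv2.minAreaRect((q[:,:2]*1000).astype(np.float32)); cs.append(np.array(c)); print("rail",len(q),np.round(c,1),np.round(sz,1),round(a,2),"z",np.median(q[:,2]))
    print("cradle mid",(cs[0]+cs[1])/2,"axis deg",np.degrees(np.arctan2(*(cs[0]-cs[1])[::-1])),"sep",np.linalg.norm(cs[0]-cs[1]))
    return im,d,T,P
if __name__=="__main__":
    import sys
    fit(sys.argv[1],sys.argv[2])
E
python3 fit.py w1 wrist; python3 fit.py top0 top; python3 fit.py side0 side
```

```text
flat z 0.10010756836896681 c [490.3 282.7] size [ 41.1 150.5] ang 39.35
barrel all [array([490.4, 282.7]), array([ 69.4, 150.5]), np.float64(39.4)]
rail 1415 [473.6 331.3] [169.4  18.9] 38.93 z 0.03930910097388601
rail 1101 [536.5 242.6] [173.8  19.3] 36.65 z 0.039392586674371455
cradle mid [505.05752563 286.93590546] axis deg 125.34091590185638 sep 108.75266115281043
flat z 0.10142126818913111 c [489.8 281.4] size [ 42.6 150.8] ang 39.21
barrel all [array([490.9, 281.6]), array([ 70. , 152.9]), np.float64(39.2)]
rail 295 [468. 326.] [156.8  22.9] 33.63 z 0.03958348727750538
rail 305 [547.6 251.5] [195.9  22.6] 32.71 z 0.039461133905550616
cradle mid [507.79414368 288.74343872] axis deg 136.95335607013024 sep 109.03266059636731
flat z 0.10179777637633991 c [491.3 284.7] size [ 41.8 152. ] ang 39.43
barrel all [array([489.4, 284.7]), array([ 70.9, 154.3]), np.float64(39.4)]
rail 606 [460.  324.4] [181.   25.4] 41.5 z 0.04021387577179375
rail 504 [549.8 249.7] [235.4  33. ] 37.47 z 0.04010958967726386
cradle mid [504.91313171 287.07598114] axis deg 140.25756226934752 sep 116.77252846730138
```

```bash
python3 - <<'E'
from h import *
np.set_printoptions(precision=4,suppress=True)
im,d,T=load("w1");P=cloud("wrist",d,T)
hsv=cv2.cvtColor(im,cv2.COLOR_BGR2HSV)
print(hsv[72,262],hsv[75,400],hsv[110,220],hsv[70,150])
z=P[...,2]
v,u=np.mgrid[0:480,0:640]
m=(v<262)&(d>0)&(z>.033)&(z<.047)&(hsv[...,1]>105)&((hsv[...,0]<12)|(hsv[...,0]>172))
vis=im.copy();vis[m]=(0,255,0)
cv2.imwrite("pics/w1m.png",cv2.resize(vis[30:230,220:440],(770,700))[:600])
th=np.radians(129.4);ax=np.array([np.cos(th),np.sin(th)]);nn=np.array([np.sin(th),-np.cos(th)])
c0=np.array([.4903,.2828])
n,l,st,ce=cv2.connectedComponentsWithStats(m.astype(np.uint8))
for i in range(1,n):
    if st[i,4]<60: continue
    Q=P[l==i]; q=np.stack([(Q[:,:2]-c0)@ax,(Q[:,:2]-c0)@nn],1)*1000
    print(st[i],[np.round(x,1) for x in cv2.minAreaRect(q.astype(np.float32))],"a",np.percentile(q[:,0],[1,50,99]),"n",np.percentile(q[:,1],[0,1,99,100]))
E
```

```text
[ 12 140 142] [ 12 138 148] [ 17 100 203] [ 17  99 214]
```

View pics/w1m.png

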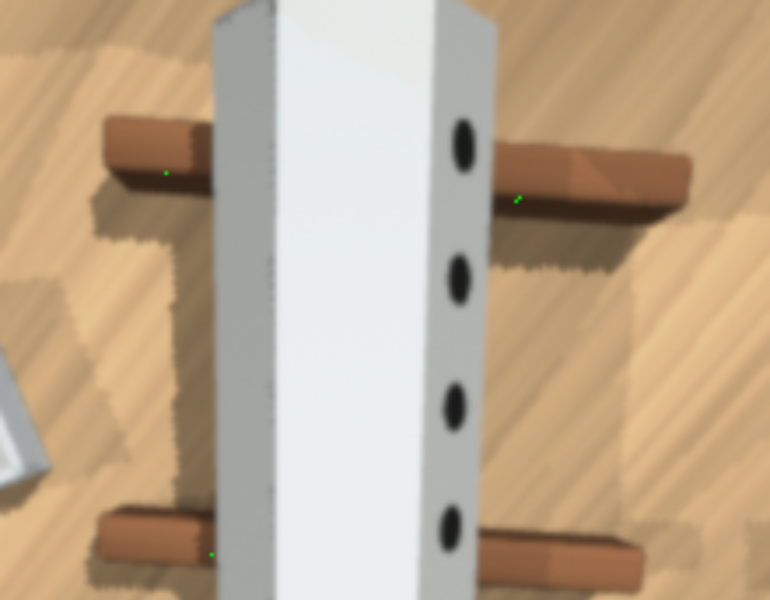

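```bash
cat > rails.py <<'E'
from h import *
np.set_printoptions(precision=1,suppress=True)
def rails(tag,c0=np.array([.4903,.2828]),deg=129.4,smin=118,cam="wrist"):
    im,d,T=load(tag);P=cloud(cam,d,T)
    hsv=cv2.cvtColor(im,cv2.COLOR_BGR2HSV); z=P[...,2]
    v,u=np.mgrid[0:480,0:640]
    m=(v<262)&(d>0)&(z>.034)&(z<.046)&(hsv[...,1]>smin)&(hsv[...,0]<15)&(hsv[...,2]>100)&(np.hypot(P[...,0]-.5,P[...,1]-.29)<.14)
    th=np.radians(deg);ax=np.array([np.cos(th),np.sin(th)]);nn=np.array([np.sin(th),-np.cos(th)])
    n,l,st,ce=cv2.connectedComponentsWithStats(m.astype(np.uint8))
    al=[]
    for i in range(1,n):
        if st[i,4]<60: continue
        Q=P[l==i]; q=np.stack([(Q[:,:2]-c0)@ax,(Q[:,:2]-c0)@nn],1)*1000
        print(st[i],"z",np.median(Q[:,2]*1000),"a",np.percentile(q[:,0],[2,50,98]),"n",np.percentile(q[:,1],[0.5,99.5])); al.append(q)
    q=np.vstack(al); up=q[q[:,0]>0];lo=q[q[:,0]<0]
    r=[]
    for s in (up,lo):
        c,sz,a=cv2.minAreaRect(s.astype(np.float32)); print(np.round(c,1),np.round(sz,1),round(a,1)); r.append(np.array(c))
    mid=(r[0]+r[1])/2; print("mid in barrel(a,n)",mid,"world",c0*1000+mid[0]*ax+mid[1]*nn)
    dd=r[0]-r[1]; print("cradle x-axis deg rel",np.degrees(np.arctan2(dd[1],dd[0])),np.linalg.norm(dd))
    vis=im.copy();vis[m]=(0,255,0);cv2.imwrite("pics/%s_m.png"%tag,vis)
if __name__=="__main__":
    rails("w1")
E
python3 rails.py
```

```text
[250  63  29  16 372] z 39.34371583784532 a [46.3 52.5 58.4] n [-66.5 -41.7]
[362  71  55  18 774] z 39.52940714533637 a [40.  46.7 53. ] n [39.5 91.1]
[248 177  31  15 399] z 39.46768546763724 a [-60.  -53.5 -47. ] n [-71.9 -41.1]
[357 183  47  16 616] z 39.43768754285179 a [-66.  -59.  -52.4] n [39.1 86. ]
[49.2 12.3] [ 13.2 158.3] 2.8
[-56.8   7.2] [ 13.6 158.5] 2.7
mid in barrel(a,n) [-3.8  9.8] world [500.3 286. ]
cradle x-axis deg rel 2.7152654901317796 106.14860461750064
```

```bash
python3 - <<'E'
from plan import *
p,r=pose()
th=np.radians(129.4); ax=np.array([np.cos(th),np.sin(th)])
c=np.array([.4903,.2828,.070]); r1=Rtool(ax,-30); z=r1.apply([0,0,1])
show(p,r,[(c-z*.125,r1),(c+z*.005,r1,dict(vmax=33))],0)
E
```

```text
[[[16.3,-12.3,18.7],[-6.0,-0.06,0.19],0],[[16.3,-14.2,17.2],[-6.0,-0.06,0.19],0],[[16.3,-15.9,15.7],[-6.0,-0.06,0.19],0],[[16.2,-17.6,13.9],[-6.0,-0.06,0.19],0],[[16.2,-19.0,12.0],[-6.0,-0.06,0.19],0]]
-- [0.442  0.2432 0.1782]
[[[0.0,-0.0,32.5],[0.0,0.0,0.0],0],[[0.0,-0.0,32.5],[0.0,0.0,0.0],0],[[0.0,-0.0,32.5],[0.0,0.0,0.0],0],[[0.0,-0.0,32.4],[0.0,0.0,0.0],0]]
-- [0.4923 0.2844 0.0657]
```

Call:
{"fn": "arm_command", "kwargs": {"motion": [[[16.3,-12.5,18.5],[-6,0,0.2],0],[[16.3,-14,17],[-6,0,0.2],0],[[16.3,-16,15.5],[-6,0,0.2],0],[[16.3,-17.5,14],[-6,0,0.2],0],[[16.3,-19,12],[-6,0,0.2],0],[[0,0,0],[0,0,0],0],[[0,0,0],[0,0,0],0]]}}

```text
time: 3.62
position: [0.4415, 0.2433, 0.1803]
tool_rot: [1.217, 2.595, 0.66]
ft_force: [0.4, 0.2, 0.7]
grip_width: 1.0
```

```bash
python3 - <<'E'
from plan import *
np.set_printoptions(precision=4,suppress=True)
p,r=pose();print(ctrl.get_state()["joint_positions"])
th=np.radians(129.4); ax=np.array([np.cos(th),np.sin(th)])
c=np.array([.4903,.2828,.070]); r1=Rtool(ax,-30); z=r1.apply([0,0,1])
print(p,c-z*.125,(r.inv()*r1).as_rotvec(degrees=True))
show(p,r,[(c+z*.005,r1,dict(vmax=28))],0)
shot("side","s2")
E
```

```text
[-0.5959 -0.2876  0.0999  2.2684 -0.1184  0.6792  0.2746]
[0.4415 0.2433 0.1803] [0.442  0.2431 0.1783] [-1.6986 -0.63    0.1863]
[[[-0.4,0.6,26.4],[-0.34,-0.13,0.04],0],[[-0.3,0.5,26.4],[-0.34,-0.13,0.04],0],[[-0.3,0.3,26.3],[-0.34,-0.13,0.04],0],[[-0.2,0.1,26.4],[-0.34,-0.13,0.04],0],[[-0.1,-0.0,26.4],[-0.34,-0.13,0.04],0]]
-- [0.4922 0.2844 0.0657]
```

View pics/s2.png

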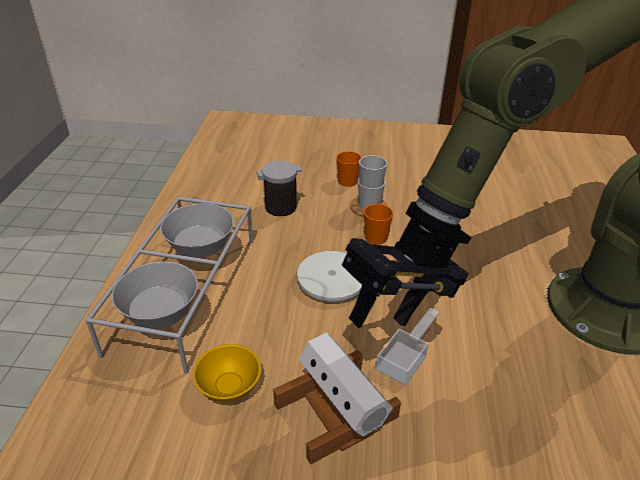

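The arm is poised on the near side and tilted, with the fingers either side of the barrel's line. Joint 2 is close to its limit, so I'll advance in steps.

Call:
{"fn": "arm_command", "kwargs": {"motion": [[[-0.4,0.6,26],[-0.4,-0.1,0],0],[[-0.3,0.5,26],[-0.4,-0.1,0],0],[[0,0,0],[0,0,0],0]]}}

```text
time: 3.92
position: [0.4668, 0.2618, 0.1368]
tool_rot: [1.213, 2.581, 0.676]
ft_force: [-1.6, -0.8, -1.3]
grip_width: 1.001
```

```bash
cat > go1.py <<'E'
from plan import *
np.set_printoptions(precision=4,suppress=True)
p,r=pose();s=ctrl.get_state();print(s["time"],s["joint_positions"])
th=np.radians(129.4); ax=np.array([np.cos(th),np.sin(th)])
c=np.array([.4903,.2828,.070]); r1=Rtool(ax,-30); z=r1.apply([0,0,1])
e=p-(c+z*.005); print("offset in tool mm",r1.inv().apply(e)*1000,(r.inv()*r1).as_rotvec(degrees=True))
show(p,r,[(c+z*.005,r1,dict(vmax=28))],0)
E
python3 go1.py
```

```text
3.9167 [-0.6238 -0.1648  0.1212  2.276  -0.1552  0.5335  0.3066]
offset in tool mm [ -1.3031   6.0657 -78.5917] [-0.7688 -0.4025  0.1378]
[[[0.3,-1.7,26.2],[-0.26,-0.13,0.05],0],[[0.3,-1.8,26.2],[-0.26,-0.13,0.05],0],[[0.3,-1.9,26.2],[-0.26,-0.13,0.05],0]]
-- [0.4922 0.2843 0.0657]
```

Call:
{"fn": "arm_command", "kwargs": {"motion": [[[1,-5.5,2],[-0.8,-0.4,0.1],0],[[0.3,-0.5,25],[0,0,0],0],[[0,0,25],[0,0,0],0],[[0,0,26],[0,0,0],0],[[0,0,0],[0,0,0],0]]}}

```text
time: 4.33
position: [0.4921, 0.2844, 0.0659]
tool_rot: [1.212, 2.567, 0.687]
ft_force: [-0.3, -2.0, 0.0]
grip_width: 1.002
```

```bash
python3 go1.py; python3 -c "
from h import *
shot('side','s3')"
```

```text
4.3333 [-0.6571  0.0237  0.1406  2.282  -0.2746  0.331   0.4082]
offset in tool mm [ 0.1088 -0.0037 -0.2214] [-0.0419 -0.0125  0.0521]
[[[-0.1,0.0,0.2],[-0.04,-0.01,0.05],0]]
-- [0.4922 0.2844 0.0657]
```

View pics/s3.png

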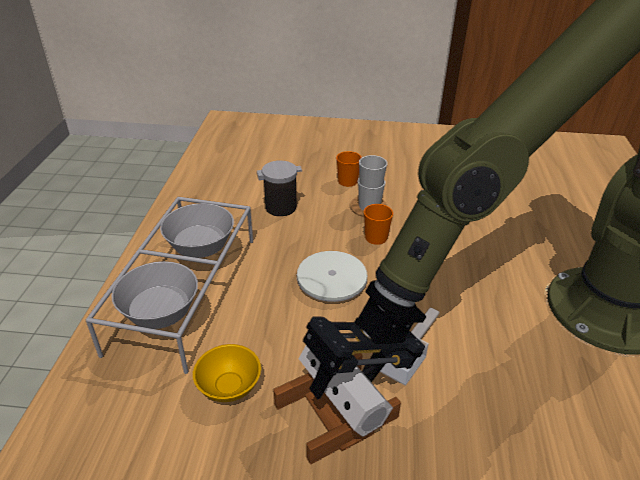

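The fingers straddle the barrel on the vent and mouth flats. Closing now.

Call:
{"fn": "arm_command", "kwargs": {"motion": [[[0,0,0],[0,0,0],0.4],[[0,0,0],[0,0,0],0.4],[[0,0,0],[0,0,0],0.5],[[0,0,0],[0,0,0],0.5],[[0,0,0],[0,0,0],0.5],[[0,0,0],[0,0,0],0.5]], "force": 20}}

```text
time: 4.88
position: [0.4919, 0.2828, 0.0693]
tool_rot: [1.213, 2.561, 0.693]
ft_force: [-3.1, -1.7, 6.7]
grip_width: 0.692
```

```bash
python3 go1.py; python3 - <<'E'
from plan import *
# flip 1: from grasp, lift 45, rotate 60 while moving to cradle centre, lower
def mk(deg,t):
    th=np.radians(deg); return Rtool(np.array([np.cos(th),np.sin(th)]),t)
p,r=pose()
T=lambda x,y,z,deg,t:(np.array([x,y,z])+mk(deg,t).apply([0,0,.005]),mk(deg,t))
show(p,r,[(p+[0,0,.05],r,dict(vmax=25))],1)
E
```

```text
4.8833 [-0.6535  0.0134  0.1395  2.286  -0.2729  0.3316  0.407 ]
offset in tool mm [-0.9977  0.7097 -3.7718] [ 0.2784  0.0557 -0.0656]
[[[1.0,-0.7,3.8],[0.28,0.06,-0.07],0]]
-- [0.4923 0.2844 0.0657]
[[[-0.0,12.6,-21.6],[0.0,0.0,0.0],1],[[-0.0,12.6,-21.6],[0.0,0.0,0.0],1]]
-- [0.4919 0.2828 0.1193]
```

Call:
{"fn": "arm_command", "kwargs": {"motion": [[[0,12.5,-21.5],[0,0,0],0.5],[[0,12.5,-21.5],[0,0,0],0.5],[[0,0,0],[0,0,0],0.5],[[0,0,0],[0,0,0],0.5]]}}

```text
time: 5.22
position: [0.492, 0.283, 0.1193]
tool_rot: [1.212, 2.561, 0.694]
ft_force: [-0.7, -0.2, -3.0]
grip_width: 0.69
```

```bash
cat > go2.py <<'E'
from plan import *
np.set_printoptions(precision=4,suppress=True)
def mk(deg,t):
    th=np.radians(deg); return Rtool(np.array([np.cos(th),np.sin(th)]),t)
# barrel centre in tool frame (nominal at grasp): z=-5-? 
E
python3 - <<'E'
from go2 import *
s=ctrl.get_state();print(s["time"],s["position"],s["joint_positions"],s["ft_force"],s["grip_width"])
shot("side","s4");shot("top","t4")
a,_,_=load("side"+"0");
E
```

```text
5.2167 [0.492  0.283  0.1193] [-0.6563 -0.0735  0.1373  2.2453 -0.1723  0.4521  0.3052] [-0.6831 -0.2306 -2.9825] 0.6901162512812933
```

View pics/s4.png

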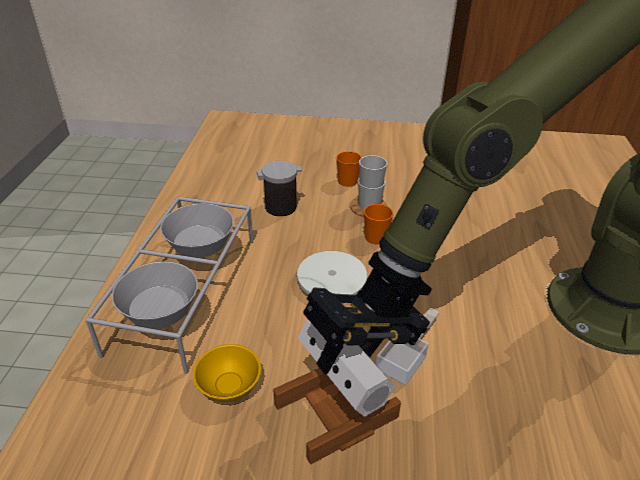

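The barrel is lifted and held on its vent and mouth flats, and the wrist reads about 3 N, which matches its weight. Now the roll over the cradle.

```bash
cat >> go2.py <<'E'
def tgt(x,y,z,deg,t,off=.007):
    return (np.array([x,y,z])+mk(deg,t).apply([0,0,off]),mk(deg,t))
def rot_rows(p,r,off,c1,r1,claw,w=6.0):
    """rotate about the held centre (TCP - off*z)"""
    c0=p-r.apply([0,0,off]); rv=(r.inv()*r1).as_rotvec(degrees=True); n=int(np.ceil(np.linalg.norm(rv)/w))
    o=[];pp,rr=p,r
    for i in range(n):
        rn=r*R.from_rotvec(rv*(i+1)/n,degrees=True); pn=c0+(c1-c0)*(i+1)/n+rn.apply([0,0,off])
        dp=np.round(rr.inv().apply(pn-pp)*1000,1).tolist(); o.append([dp,np.round(rv/n,2).tolist(),claw]); pp,rr=pn,rn
    for i in range(0,n,8): print(str(o[i:i+8]).replace(" ",""))
    return pp,rr
E
python3 - <<'E'
from go2 import *
p,r=pose(); print("centre",p-r.apply([0,0,.007]))
p1,r1=rot_rows(p,r,.007,np.array([.5003,.2860,.122]),mk(126.7,30),.5)
print(p1)
E
```

```text
centre [0.4876 0.2798 0.1224]
[[[-0.3,0.4,0.6],[5.46,-0.0,0.25],0.5],[[-0.3,0.5,0.5],[5.46,-0.0,0.25],0.5],[[-0.3,0.5,0.4],[5.46,-0.0,0.25],0.5],[[-0.3,0.5,0.3],[5.46,-0.0,0.25],0.5],[[-0.3,0.6,0.2],[5.46,-0.0,0.25],0.5],[[-0.3,0.6,0.1],[5.46,-0.0,0.25],0.5],[[-0.3,0.6,-0.1],[5.46,-0.0,0.25],0.5],[[-0.3,0.6,-0.2],[5.46,-0.0,0.25],0.5]]
[[[-0.3,0.6,-0.3],[5.46,-0.0,0.25],0.5],[[-0.3,0.5,-0.4],[5.46,-0.0,0.25],0.5],[[-0.2,0.5,-0.5],[5.46,-0.0,0.25],0.5]]
[0.4975 0.2839 0.1159]
```

Call:
{"fn": "arm_command", "kwargs": {"motion": [[[-0.3,0.4,0.6],[5.46,0,0.25],0.5],[[-0.3,0.5,0.5],[5.46,0,0.25],0.5],[[-0.3,0.5,0.4],[5.46,0,0.25],0.5],[[-0.3,0.5,0.3],[5.46,0,0.25],0.5],[[-0.3,0.6,0.2],[5.46,0,0.25],0.5],[[-0.3,0.6,0.1],[5.46,0,0.25],0.5],[[-0.3,0.6,-0.1],[5.46,0,0.25],0.5],[[-0.3,0.6,-0.2],[5.46,0,0.25],0.5]]}}

```text
time: 5.98
position: [0.4965, 0.284, 0.1155]
tool_rot: [-1.334, -2.701, 0.324]
ft_force: [-1.3, 0.1, -2.2]
grip_width: 0.689
```

Call:
{"fn": "arm_command", "kwargs": {"motion": [[[-0.3,0.6,-0.3],[5.46,0,0.25],0.5],[[-0.3,0.5,-0.4],[5.46,0,0.25],0.5],[[-0.2,0.5,-0.5],[5.46,0,0.25],0.5],[[0,0,0],[0,0,0],0.5],[[0,0,0],[0,0,0],0.5]]}}

```text
time: 6.4
position: [0.4983, 0.2844, 0.1133]
tool_rot: [-1.267, -2.527, 0.68]
ft_force: [0.1, -0.1, -2.9]
grip_width: 0.687
```

```bash
python3 - <<'E'
from go2 import *
s=ctrl.get_state();p,r=pose()
print(s["time"],s["position"],s["joint_positions"],s["ft_force"],s["grip_width"]);
print("err",(r.inv()*mk(126.7,30)).as_rotvec(degrees=True),"centre",p-r.apply([0,0,.007]))
shot("side","s5");shot("top","t5")
p1,r1=show(p,r,[(p+[0,0,-.04],r,dict(vmax=15))],.5)
E
```

```text
6.4 [0.4983 0.2844 0.1133] [-0.6752  0.6429  0.1388  1.3445 -0.0336  1.6832  0.1048] [ 0.0764 -0.0781 -2.9262] 0.6867373662454934
err [-0.1257  0.0026  0.0391] centre [0.5011 0.2865 0.1194]
[[[-0.0,6.7,11.5],[0.0,0.0,0.0],0.5],[[-0.0,6.7,11.6],[0.0,0.0,0.0],0.5],[[-0.0,6.7,11.5],[0.0,0.0,0.0],0.5]]
-- [0.4983 0.2844 0.0733]
```

View pics/s5.png

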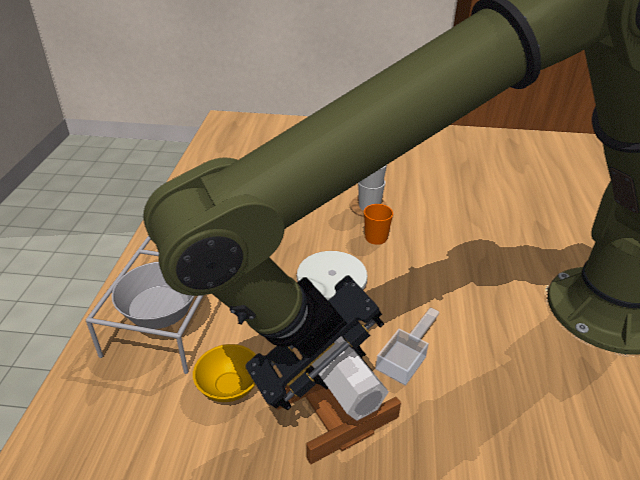

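The barrel is rolled one flat over the cradle. Lowering it.

Call:
{"fn": "arm_command", "kwargs": {"motion": [[[0,7.5,13],[0,0,0],0.5],[[0,7.5,13],[0,0,0],0.5],[[0,5.5,9.5],[0,0,0],0.5],[[0,1.5,2.5],[0,0,0],0.5],[[0,0,0],[0,0,0],0.5],[[0,0,0],[0,0,0],0.5]]}}

```text
time: 7.0
position: [0.4989, 0.2845, 0.0738]
tool_rot: [-1.27, -2.53, 0.675]
ft_force: [-0.1, 0.5, -2.3]
grip_width: 0.688
```

Call:
{"fn": "arm_command", "kwargs": {"motion": [[[0,1,1.7],[0,0,0],0.5],[[0,0,0],[0,0,0],0.5]]}}

```text
time: 7.17
position: [0.4994, 0.2848, 0.0721]
tool_rot: [-1.27, -2.531, 0.674]
ft_force: [0.1, 0.2, -3.8]
grip_width: 0.688
```

Call:
{"fn": "arm_command", "kwargs": {"motion": [[[0,1.5,2.6],[0,0,0],0.5],[[0,1,1.7],[0,0,0],0.5],[[0,0,0],[0,0,0],0.5]]}}

```text
time: 7.42
position: [0.4994, 0.2847, 0.069]
tool_rot: [-1.27, -2.53, 0.675]
ft_force: [-0.8, -0.7, 6.1]
grip_width: 0.693
```

Call:
{"fn": "arm_command", "kwargs": {"motion": [[[0,0.5,0.9],[0,0,0],0.5],[[0,0.5,0.9],[0,0,0],0.5],[[0,0,0],[0,0,0],0.5]]}}

```text
time: 7.67
position: [0.4995, 0.2847, 0.069]
tool_rot: [-1.27, -2.53, 0.675]
ft_force: [-1.1, -0.2, 14.4]
grip_width: 0.692
```

Contact made (14 N, the TCP no longer dropping). Releasing and backing out along the tool axis.

Call:
{"fn": "arm_command", "kwargs": {"motion": [[[0,-0.5,-0.9],[0,0,0],0.5],[[0,0,0],[0,0,0],0.25],[[0,0,0],[0,0,0],0],[[0,0,0],[0,0,0],0],[[0,0,0],[0,0,0],0],[[0,0,0],[0,0,0],0]]}}

```text
time: 8.17
position: [0.499, 0.2845, 0.0655]
tool_rot: [-1.27, -2.53, 0.675]
ft_force: [-0.1, -0.5, -0.2]
grip_width: 0.952
```

Call:
{"fn": "arm_command", "kwargs": {"motion": [[[0,0,-15],[0,0,0],0],[[0,0,-25],[0,0,0],0],[[0,0,-30],[0,0,0],0],[[0,0,-35],[0,0,0],0],[[0,0,-35],[0,0,0],0],[[0,0,0],[0,0,0],0]]}}

```text
time: 8.67
position: [0.5584, 0.3288, 0.193]
tool_rot: [-1.273, -2.538, 0.663]
ft_force: [0.4, -0.5, -0.2]
grip_width: 1.001
```

```bash
python3 - <<'E'
from go2 import *
s=ctrl.get_state();p,r=pose()
print(s["time"],s["position"],s["joint_positions"],s["ft_force"],s["grip_width"]);
shot("side","s6")
c=np.array([.5003,.286,.07])
th=np.radians(126.7);ax=np.array([np.cos(th),np.sin(th),0])
v=c-ax*.085; v[2]=.26
show(p,r,[(v,mk(126.7,0))],0)
E
```

```text
8.6667 [0.5584 0.3288 0.193 ] [-0.6652  0.7422  0.1457  1.0168 -0.0465  1.8967  0.1057] [ 0.4464 -0.4532 -0.1638] 1.000860822317365
[[[-16.9,-19.2,-4.6],[-5.85,0.01,0.01],0],[[-16.9,-18.5,-6.5],[-5.85,0.01,0.01],0],[[-17.0,-17.8,-8.4],[-5.85,0.01,0.01],0],[[-16.9,-16.9,-10.2],[-5.85,0.01,0.01],0],[[-16.9,-15.7,-11.9],[-5.85,0.01,0.01],0]]
-- [0.5511 0.2179 0.26  ]
```

View pics/s6.png

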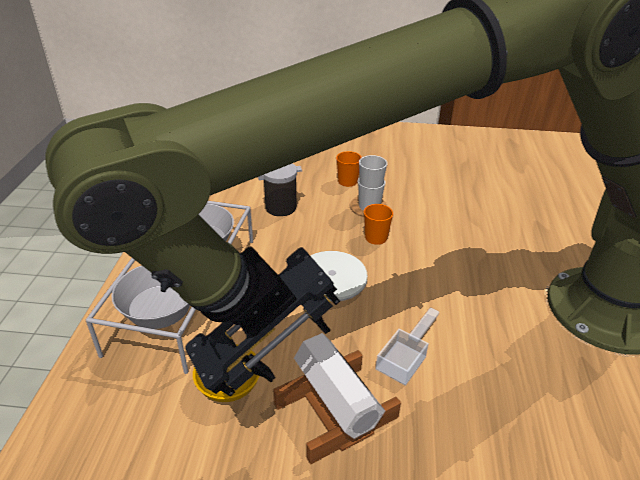

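The barrel lies on the cradle with all upper flats plain. Moving over it for a wrist look.

Call:
{"fn": "arm_command", "kwargs": {"motion": [[[-17,-19,-4.5],[-5.85,0,0],0],[[-17,-18.5,-6.5],[-5.85,0,0],0],[[-17,-18,-8.5],[-5.85,0,0],0],[[-17,-17,-10],[-5.85,0,0],0],[[-17,-15.5,-12],[-5.85,0,0],0],[[0,0,0],[0,0,0],0],[[0,0,0],[0,0,0],0]]}}

```text
time: 9.3
position: [0.5476, 0.2122, 0.2562]
tool_rot: [-1.414, -2.801, 0.013]
ft_force: [0.1, 0.7, 0.3]
grip_width: 1.003
```

```bash
python3 -c "
from h import *
print(ctrl.get_state()['position']);shot('wrist','w2')"; python3 fit.py w2 wrist; python3 -c "
from rails import *
rails('w2')"
```

```text
[0.54760794 0.21215384 0.25620763]
flat z 0.10012525293026064 c [499.2 285.6] size [ 42.8 150.5] ang 36.39
barrel all [array([499.7, 286. ]), array([ 69.5, 150.3]), np.float64(36.7)]
rail 1562 [473.7 331.2] [168.9  19.9] 39.26 z 0.03934455759547778
rail 1181 [534.9 242.3] [176.4  18. ] 36.6 z 0.03950189541205085
cradle mid [504.31306458 286.77648926] axis deg 124.50665518874126 sep 107.90261826746377
[370  55  45  16 669] z 39.60284989070828 a [40.3 46.5 52.8] n [51.2 91. ]
[239  56  44  16 613] z 39.55479711846455 a [45.8 51.9 57.9] n [-66.7 -29.2]
[245 175  42  14 541] z 39.50112748560958 a [-60.4 -53.7 -47.3] n [-72.1 -32.2]
[367 174  42  15 579] z 39.61959338254412 a [-66.  -59.3 -52.7] n [46.7 85.9]
[49.  12.3] [ 13.  158.6] 2.6
[-56.6   7.4] [ 13.3 159. ] 2.7
mid in barrel(a,n) [-3.8  9.8] world [500.3 286.1]
cradle x-axis deg rel 2.6341413664949425 105.63728187961028
```

View pics/w2.png

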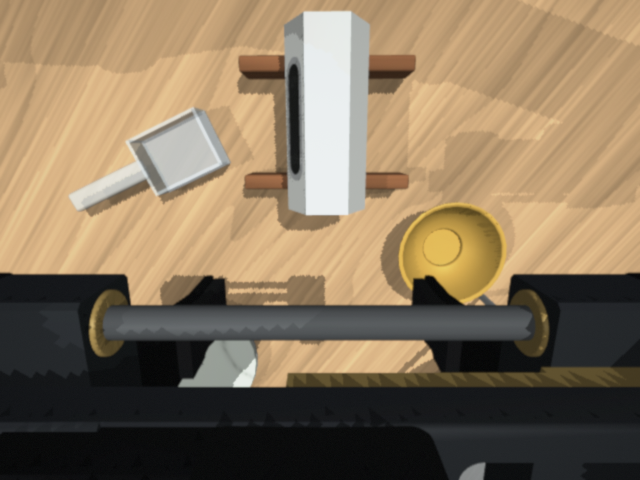

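The wrist view shows the mouth slot at (294,118), now on the near upper flat. The barrel is centred on the rails to within about 1 mm and square. One more identical roll.

```bash
python3 - <<'E'
from go2 import *
p,r=pose(); c=np.array([.4997,.286,.070]); r1=mk(126.7,-30); z=r1.apply([0,0,1])
show(p,r,[(c-z*.11,r1),(c+z*.005,r1,dict(vmax=25))],0)
E
```

```text
[[[17.2,-10.0,18.1],[-6.12,-0.0,-0.02],0],[[17.1,-11.8,16.9],[-6.12,-0.0,-0.02],0],[[17.2,-13.6,15.5],[-6.12,-0.0,-0.02],0],[[17.2,-15.2,14.0],[-6.12,-0.0,-0.02],0],[[17.1,-16.5,12.4],[-6.12,-0.0,-0.02],0]]
-- [0.4557 0.2531 0.1652]
[[[0.0,0.0,23.0],[-0.0,-0.0,0.0],0],[[0.0,0.0,23.0],[-0.0,-0.0,0.0],0],[[0.0,0.0,23.0],[-0.0,-0.0,0.0],0],[[0.0,0.0,23.0],[-0.0,-0.0,0.0],0],[[0.0,0.0,23.0],[-0.0,-0.0,0.0],0]]
-- [0.5017 0.2875 0.0656]
```

Call:
{"fn": "arm_command", "kwargs": {"motion": [[[17,-10,18],[-6.1,0,0],0],[[17,-12,17],[-6.1,0,0],0],[[17,-13.5,15.5],[-6.1,0,0],0],[[17,-15,14],[-6.1,0,0],0],[[17,-16.5,12.5],[-6.1,0,0],0],[[0,0,0],[0,0,0],0],[[0,0,0],[0,0,0],0]]}}

```text
time: 9.93
position: [0.4491, 0.2512, 0.1556]
tool_rot: [1.271, 2.545, 0.657]
ft_force: [1.2, 0.4, 1.5]
grip_width: 1.002
```

```bash
cat > go3.py <<'E'
from go2 import *
p,r=pose();s=ctrl.get_state();print(s["time"],s["joint_positions"])
c=np.array([.4997,.286,.070]); r1=mk(126.7,-30); z=r1.apply([0,0,1])
e=p-(c+z*.005); print("offset in tool mm",r1.inv().apply(e)*1000,(r.inv()*r1).as_rotvec(degrees=True))
E
python3 go3.py
```

```text
9.9333 [-0.6204 -0.2432  0.0905  2.2938 -0.0652  0.5897  0.1624]
offset in tool mm [   2.3178  -10.3826 -109.8115] [-1.0874 -0.183   0.1747]
```

Call:
{"fn": "arm_command", "kwargs": {"motion": [[[-2.3,10.4,5],[-1.1,-0.2,0.2],0],[[0,0,20],[0,0,0],0],[[0,0,0],[0,0,0],0],[[0,0,0],[0,0,0],0]]}}

```text
time: 10.27
position: [0.4771, 0.2658, 0.1488]
tool_rot: [1.267, 2.515, 0.693]
ft_force: [0.9, -0.7, -0.2]
grip_width: 1.002
```

```bash
python3 go3.py
```

```text
10.2667 [-0.6277 -0.1741  0.1013  2.2682 -0.0804  0.5121  0.1737]
offset in tool mm [ -2.6936  13.26   -88.3208] [ 0.8677  0.1852 -0.1197]
```

Call:
{"fn": "arm_command", "kwargs": {"motion": [[[2.7,-13.2,10],[0.9,0.2,-0.1],0],[[0,0,0],[0,0,0],0],[[0,0,0],[0,0,0],0]]}}

```text
time: 10.52
position: [0.4688, 0.2627, 0.1323]
tool_rot: [1.271, 2.529, 0.677]
ft_force: [0.5, -0.8, 0.0]
grip_width: 1.003
```

```bash
python3 go3.py
```

```text
10.5167 [-0.6307 -0.1636  0.1028  2.2904 -0.0865  0.496   0.1796]
offset in tool mm [ -0.1847  -2.3859 -78.339 ] [-0.0599 -0.0103 -0.0744]
```

Call:
{"fn": "arm_command", "kwargs": {"motion": [[[0.2,2.4,25],[0,0,0],0],[[0,0,25],[0,0,0],0],[[0,0,0],[0,0,0],0]]}}

```text
time: 10.77
position: [0.4902, 0.2791, 0.0879]
tool_rot: [1.272, 2.53, 0.673]
ft_force: [-1.2, 0.6, -1.0]
grip_width: 0.999
```

```bash
python3 go3.py
```

```text
10.7667 [-0.6491 -0.0277  0.1182  2.2751 -0.1397  0.3802  0.2254]
offset in tool mm [  0.0872  -1.2335 -26.341 ] [-0.2151 -0.0102 -0.075 ]
```

Call:
{"fn": "arm_command", "kwargs": {"motion": [[[0,0.5,25],[0,0,0],0],[[0,0,0],[0,0,0],0],[[0,0,0],[0,0,0],0]]}}

```text
time: 11.02
position: [0.5008, 0.2867, 0.0694]
tool_rot: [1.271, 2.528, 0.677]
ft_force: [0.3, -0.0, 0.3]
grip_width: 1.002
```

```bash
python3 go3.py
```

```text
11.0167 [-0.6529  0.0326  0.1217  2.2636 -0.1798  0.3302  0.2614]
offset in tool mm [-0.1332  0.8371 -3.8504] [-0.0443 -0.0058 -0.0939]
```

Call:
{"fn": "arm_command", "kwargs": {"motion": [[[0,0,0],[0,0,0],0.4],[[0,0,0],[0,0,0],0.4],[[0,0,0],[0,0,0],0.5],[[0,0,0],[0,0,0],0.5],[[0,0,0],[0,0,0],0.5],[[0,0,0],[0,0,0],0.5]], "force": 20}}

```text
time: 11.52
position: [0.5013, 0.2869, 0.0702]
tool_rot: [1.271, 2.526, 0.68]
ft_force: [-2.7, -1.9, 4.3]
grip_width: 0.688
```

```bash
python3 go3.py
```

```text
11.5167 [-0.6529  0.0315  0.1219  2.2637 -0.1806  0.3289  0.2623]
offset in tool mm [-0.2684  1.6715 -4.2927] [ 0.0902  0.0036 -0.0984]
```

Call:
{"fn": "arm_command", "kwargs": {"motion": [[[0,12.5,-21.5],[0,0,0],0.5],[[0,12.5,-21.5],[0,0,0],0.5],[[0,0,0],[0,0,0],0.5],[[0,0,0],[0,0,0],0.5]]}}

```text
time: 11.85
position: [0.502, 0.2873, 0.1207]
tool_rot: [1.27, 2.525, 0.682]
ft_force: [-1.5, -0.2, -2.6]
grip_width: 0.689
```

```bash
python3 - <<'E'
from go2 import *
p,r=pose(); print(p,"centre",p-r.apply([0,0,.001]))
p1,r1=rot_rows(p,r,.001,np.array([.5003,.2860,.12]),mk(126.7,30),.5)
E
```

```text
[0.502  0.2873 0.1207] centre [0.5016 0.287  0.1216]
[[[-0.0,-0.3,0.0],[5.47,-0.0,-0.01],0.5],[[-0.0,-0.3,0.1],[5.47,-0.0,-0.01],0.5],[[-0.0,-0.3,0.1],[5.47,-0.0,-0.01],0.5],[[-0.0,-0.3,0.1],[5.47,-0.0,-0.01],0.5],[[-0.0,-0.3,0.1],[5.47,-0.0,-0.01],0.5],[[-0.0,-0.3,0.1],[5.47,-0.0,-0.01],0.5],[[-0.0,-0.2,0.1],[5.47,-0.0,-0.01],0.5],[[-0.0,-0.2,0.2],[5.47,-0.0,-0.01],0.5]]
[[[-0.0,-0.2,0.2],[5.47,-0.0,-0.01],0.5],[[-0.0,-0.2,0.2],[5.47,-0.0,-0.01],0.5],[[-0.0,-0.2,0.2],[5.47,-0.0,-0.01],0.5]]
```

Call:
{"fn": "arm_command", "kwargs": {"motion": [[[0,-0.2,0.1],[5.47,0,0],0.5],[[0,-0.2,0.1],[5.47,0,0],0.5],[[0,-0.2,0.1],[5.47,0,0],0.5],[[0,-0.2,0.1],[5.47,0,0],0.5],[[0,-0.2,0.1],[5.47,0,0],0.5],[[0,-0.2,0.1],[5.47,0,0],0.5],[[0,-0.2,0.1],[5.47,0,0],0.5],[[0,-0.2,0.2],[5.47,0,0],0.5]]}}

```text
time: 12.52
position: [0.4999, 0.2862, 0.1167]
tool_rot: [-1.353, -2.692, 0.33]
ft_force: [1.3, 0.4, -3.1]
grip_width: 0.69
```

Call:
{"fn": "arm_command", "kwargs": {"motion": [[[0,-0.2,0.2],[5.47,0,0],0.5],[[0,-0.2,0.2],[5.47,0,0],0.5],[[0,-0.2,0.2],[5.47,0,0],0.5],[[0,0,0],[0,0,0],0.5],[[0,0,0],[0,0,0],0.5]]}}

```text
time: 12.93
position: [0.499, 0.2856, 0.1135]
tool_rot: [-1.267, -2.523, 0.684]
ft_force: [0.6, -1.3, -2.8]
grip_width: 0.691
```

```bash
python3 - <<'E'
from go2 import *
p,r=pose(); s=ctrl.get_state(); print(s["time"],s["joint_positions"],p,"centre",p-r.apply([0,0,.001]))
print("err",(r.inv()*mk(126.7,30)).as_rotvec(degrees=True))
E
```

```text
12.9333 [-0.6716  0.6482  0.1337  1.3366 -0.0331  1.6896  0.102 ] [0.499  0.2856 0.1135] centre [0.4994 0.2859 0.1144]
err [-0.3546 -0.0911 -0.0087]
```

Call:
{"fn": "arm_command", "kwargs": {"motion": [[[0,7.5,13],[0,0,0],0.5],[[0,7.5,13],[0,0,0],0.5],[[0,5,8.5],[0,0,0],0.5],[[0,0,0],[0,0,0],0.5],[[0,0,0],[0,0,0],0.5]]}}

```text
time: 13.35
position: [0.499, 0.2853, 0.078]
tool_rot: [-1.269, -2.525, 0.679]
ft_force: [0.6, -0.1, -2.2]
grip_width: 0.69
```

Call:
{"fn": "arm_command", "kwargs": {"motion": [[[0,1,1.7],[0,0,0],0.5],[[0,1,1.7],[0,0,0],0.5],[[0,0,0],[0,0,0],0.5]]}}

```text
time: 13.6
position: [0.5, 0.2859, 0.0745]
tool_rot: [-1.27, -2.526, 0.677]
ft_force: [0.3, 0.7, -2.7]
grip_width: 0.689
```

Call:
{"fn": "arm_command", "kwargs": {"motion": [[[0,1,1.7],[0,0,0],0.5],[[0,1,1.7],[0,0,0],0.5],[[0,0,0],[0,0,0],0.5]]}}

```text
time: 13.85
position: [0.5, 0.2859, 0.0704]
tool_rot: [-1.27, -2.526, 0.678]
ft_force: [0.8, 0.3, -2.9]
grip_width: 0.691
```

Call:
{"fn": "arm_command", "kwargs": {"motion": [[[0,0.5,0.9],[0,0,0],0.5],[[0,0.5,0.9],[0,0,0],0.5],[[0,0,0],[0,0,0],0.5]]}}

```text
time: 14.1
position: [0.4999, 0.2859, 0.0702]
tool_rot: [-1.27, -2.526, 0.678]
ft_force: [-1.0, -0.6, 6.6]
grip_width: 0.686
```

Contact made. Releasing and retreating.

Call:
{"fn": "arm_command", "kwargs": {"motion": [[[0,0.3,0.5],[0,0,0],0.5],[[0,0,0],[0,0,0],0.25],[[0,0,0],[0,0,0],0],[[0,0,0],[0,0,0],0],[[0,0,0],[0,0,0],0],[[0,0,0],[0,0,0],0]]}}

```text
time: 14.6
position: [0.4997, 0.2857, 0.0674]
tool_rot: [-1.27, -2.526, 0.679]
ft_force: [-0.3, -0.5, 0.2]
grip_width: 0.952
```

Call:
{"fn": "arm_command", "kwargs": {"motion": [[[0,0,-15],[0,0,0],0],[[0,0,-25],[0,0,0],0],[[0,0,-30],[0,0,0],0],[[0,0,-35],[0,0,0],0],[[0,0,-35],[0,0,0],0],[[0,0,0],[0,0,0],0]]}}

```text
time: 15.1
position: [0.5596, 0.3301, 0.1946]
tool_rot: [-1.273, -2.534, 0.667]
ft_force: [-0.2, -0.3, 0.4]
grip_width: 1.0
```

Call:
{"fn": "arm_command", "kwargs": {"motion": [[[-17,-19,-4.5],[-5.85,0,0],0],[[-17,-18.5,-6.5],[-5.85,0,0],0],[[-17,-18,-8.5],[-5.85,0,0],0],[[-17,-17,-10],[-5.85,0,0],0],[[-17,-15.5,-12],[-5.85,0,0],0],[[0,0,0],[0,0,0],0],[[0,0,0],[0,0,0],0]]}}

```text
time: 15.68
position: [0.5495, 0.2138, 0.2591]
tool_rot: [-1.415, -2.799, 0.015]
ft_force: [0.1, 1.0, -0.4]
grip_width: 1.001
```

```bash
python3 -c "
from h import *
print(ctrl.get_state()['position']);shot('wrist','w3')"; python3 fit.py w3 wrist; python3 -c "
from rails import *
rails('w3')"
```

```text
[0.54950976 0.2138287  0.25911569]
flat z 0.10060797067424765 c [499.7 286.2] size [ 40.3 150.6] ang 36.51
barrel all [array([499.8, 286.2]), array([ 69.4, 150.8]), np.float64(36.8)]
rail 1543 [473.3 331. ] [167.9  20.7] 39.55 z 0.03931339482497459
rail 1168 [534.9 242.3] [175.5  18. ] 36.54 z 0.03944494874915608
cradle mid [504.06983948 286.62674713] axis deg 124.77772957787481 sep 107.97717238962049
[237  57  44  16 616] z 39.47752895895168 a [45.9 52.2 58.3] n [-66.4 -28.1]
[367  56  45  15 667] z 39.51653219062279 a [40.2 46.6 53. ] n [51.3 91.2]
[244 175  41  14 542] z 39.41811797169578 a [-60.4 -53.5 -47.2] n [-71.4 -31.7]
[364 174  42  15 571] z 39.553807999921865 a [-65.9 -59.4 -52.9] n [46.3 86.4]
[49.3 12.4] [ 12.9 158.4] 2.6
[-56.5   7.6] [ 13.4 158.3] 2.8
mid in barrel(a,n) [-3.6 10. ] world [500.3 286.4]
cradle x-axis deg rel 2.595653867175023 105.93263777113305
```

View pics/w3.png

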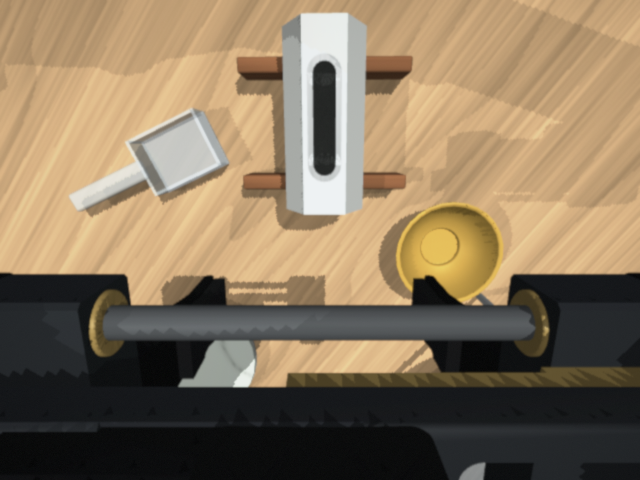

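The mouth faces straight up, its slot centred at (324,118). The barrel is at (0.4998, 0.2862) against the cradle middle at (0.5003, 0.2862), and square to within a degree. Now the tin.

```bash
python3 - <<'E'
from go2 import *
p,r=pose()
show(p,r,[(np.array([.425,-.351,.30]),mk(59,0),dict(wmax=5))],0)
E
```

```text
[[[-23.8,-27.4,-2.3],[-0.04,0.02,4.22],0],[[-25.8,-25.5,-2.3],[-0.04,0.02,4.22],0],[[-27.7,-23.6,-2.4],[-0.04,0.02,4.22],0],[[-29.2,-21.5,-2.4],[-0.04,0.02,4.22],0],[[-30.8,-19.3,-2.4],[-0.04,0.02,4.22],0],[[-32.1,-17.0,-2.5],[-0.04,0.02,4.22],0],[[-33.3,-14.5,-2.4],[-0.04,0.02,4.22],0],[[-34.2,-12.1,-2.5],[-0.04,0.02,4.22],0]]
[[[-35.0,-9.5,-2.5],[-0.04,0.02,4.22],0],[[-35.7,-6.9,-2.5],[-0.04,0.02,4.22],0],[[-36.0,-4.2,-2.6],[-0.04,0.02,4.22],0],[[-36.3,-1.6,-2.5],[-0.04,0.02,4.22],0],[[-36.3,1.1,-2.6],[-0.04,0.02,4.22],0],[[-36.1,3.7,-2.5],[-0.04,0.02,4.22],0],[[-35.7,6.4,-2.6],[-0.04,0.02,4.22],0],[[-35.2,9.0,-2.6],[-0.04,0.02,4.22],0]]
-- [ 0.425 -0.351  0.3  ]
```

Call:
{"fn": "arm_command", "kwargs": {"motion": [[[-24,-27.5,-2.5],[0,0,4.2],0],[[-26,-25.5,-2.5],[0,0,4.2],0],[[-27.5,-23.5,-2.5],[0,0,4.2],0],[[-29,-21.5,-2.5],[0,0,4.2],0],[[-31,-19.5,-2.5],[0,0,4.2],0],[[-32,-17,-2.5],[0,0,4.2],0],[[-33,-14.5,-2.5],[0,0,4.2],0],[[-34,-12,-2.5],[0,0,4.2],0]]}}

```text
time: 16.4
position: [0.4886, -0.0665, 0.279]
tool_rot: [-2.16, -2.275, 0.026]
ft_force: [0.3, -0.4, -1.0]
grip_width: 0.996
```

Call:
{"fn": "arm_command", "kwargs": {"motion": [[[-35,-9.5,-2.5],[0,0,4.2],0],[[-35.5,-7,-2.5],[0,0,4.2],0],[[-36,-4,-2.5],[0,0,4.2],0],[[-36,-1.5,-2.5],[0,0,4.2],0],[[-36,1,-2.5],[0,0,4.2],0],[[-36,3.5,-2.5],[0,0,4.2],0],[[-35.5,6.5,-2.5],[0,0,4.2],0],[[-35,9,-2.5],[0,0,4.2],0]]}}

```text
time: 17.07
position: [0.4293, -0.3495, 0.3023]
tool_rot: [2.728, 1.556, -0.027]
ft_force: [1.3, 0.0, -0.2]
grip_width: 0.999
```

Call:
{"fn": "arm_command", "kwargs": {"motion": [[[0,0,0],[0,0,0],0],[[0,0,0],[0,0,0],0],[[0,0,0],[0,0,0],0]]}}

```text
time: 17.32
position: [0.4296, -0.3476, 0.3018]
tool_rot: [-2.726, -1.56, 0.026]
ft_force: [0.7, 0.7, -0.1]
grip_width: 1.0
```

```bash
cat > tin.py <<'E'
from go2 import *
def rim(tag,cam="wrist",c0=(.469,-.278),z0=.126):
    im,d,T=load(tag);P=cloud(cam,d,T);v,u=np.mgrid[0:480,0:640]
    m=(d>0)&(np.hypot(P[...,0]-c0[0],P[...,1]-c0[1])<.06)&(P[...,2]>z0-.035)
    if cam=="wrist": m&=v<262
    zt=np.percentile(P[m][:,2],97); print("z pct",np.percentile(P[m][:,2],[80,90,97,99.5]))
    q=P[m&(P[...,2]>zt-.006)]
    (c,rad)=cv2.minEnclosingCircle((q[:,:2]*1000).astype(np.float32))
    A=np.c_[2*q[:,:2],np.ones(len(q))];s=np.linalg.lstsq(A,(q[:,:2]**2).sum(1),rcond=None)[0]
    e=cv2.fitEllipse(cv2.convexHull((q[:,:2]*1000).astype(np.float32)))
    print("circ",np.round(c,1),rad,"lsq",s[:2]*1000,"hull ell",e,len(q))
E
python3 - <<'E'
from tin import *
p,r=pose(); s=ctrl.get_state(); print(s["time"],p,s["joint_positions"]); shot("wrist","w4"); rim("w4")
E
```

```text
17.3167 [ 0.4296 -0.3476  0.3018] [-0.03    0.0989  0.7091  1.6117 -0.0494  1.4614  0.1515]
z pct [0.1253 0.1259 0.1265 0.1272]
circ [ 470.  -279.6] 31.822736740112305 lsq [ 469.862 -279.635] hull ell ((469.8568420410156, -279.612060546875), (62.95783615112305, 63.16977310180664), 32.56647491455078) 991
```

View pics/w4.png

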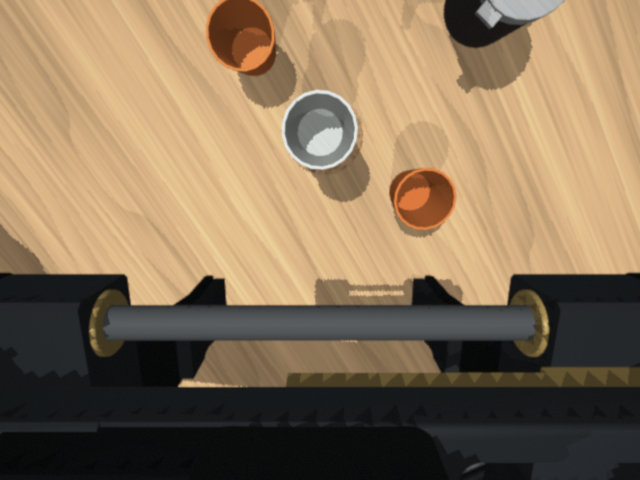

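The silver nested stack shows at (320,130), with orange look-alikes at (240,35) and (425,200). The rim centre is (0.470, −0.280) and the rim height 0.126 m, which agrees with the side and top readings of 0.128. I'll approach from straight above.

```bash
python3 - <<'E'
from go2 import *
im,_,_=load("w4");cv2.imwrite("pics/w4c.png",cv2.resize(im[70:190,260:380],(600,600),interpolation=cv2.INTER_CUBIC))
p,r=pose()
show(p,r,[(np.array([.470,-.2796,.17]),mk(59,0),dict(vmax=30))],0)
E
```

```text
[[[13.4,0.3,21.8],[-0.08,0.13,0.11],0],[[13.3,0.2,21.8],[-0.08,0.13,0.11],0],[[13.3,0.2,21.9],[-0.08,0.13,0.11],0],[[13.2,0.1,21.8],[-0.08,0.13,0.11],0],[[13.2,0.1,21.9],[-0.08,0.13,0.11],0],[[13.1,0.0,22.0],[-0.08,0.13,0.11],0]]
-- [ 0.47   -0.2796  0.17  ]
```

View pics/w4c.png

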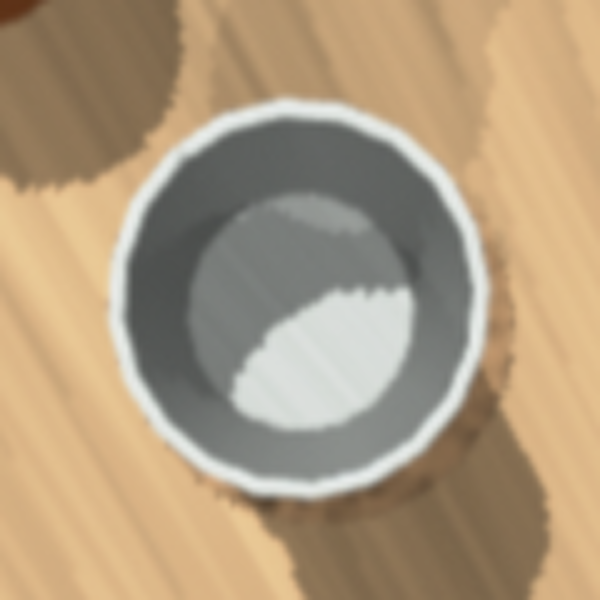

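The crop confirms the plain aluminium tin, upright, with the cork coaster's edge showing beneath it.

Call:
{"fn": "arm_command", "kwargs": {"motion": [[[13.4,0.3,22],[-0.1,0.1,0.1],0],[[13.3,0.2,22],[-0.1,0.1,0.1],0],[[13.3,0.2,22],[-0.1,0.1,0.1],0],[[13.2,0.1,22],[-0.1,0.1,0.1],0],[[13.2,0.1,22],[-0.1,0.1,0.1],0],[[13.1,0,22],[0,0.2,0.1],0],[[0,0,0],[0,0,0],0],[[0,0,0],[0,0,0],0]]}}

```text
time: 18.03
position: [0.469, -0.2797, 0.1692]
tool_rot: [2.733, 1.549, -0.003]
ft_force: [0.0, -1.6, 1.0]
grip_width: 1.0
```

```bash
cat > go4.py <<'E'
from go2 import *
s=ctrl.get_state();p,r=pose()
r1=mk(59,0); print(s["time"],p,s["ft_force"],s["grip_width"],"rot err",(r.inv()*r1).as_rotvec(degrees=True))
print("to tin, tool mm",r.inv().apply(np.array([.470,-.2796,.100])-p)*1000)
E
python3 go4.py
```

```text
18.0333 [ 0.469  -0.2797  0.1692] [ 0.0067 -1.6365  1.0474] 1.0001105558769257 rot err [-0.0258  0.1013  0.0966]
to tin, tool mm [ 0.7269  0.8011 69.167 ]
```

Call:
{"fn": "arm_command", "kwargs": {"motion": [[[0.7,0.8,18],[0,0.1,0.1],0],[[0,0,20],[0,0,0],0],[[0,0,20],[0,0,0],0],[[0,0,11],[0,0,0],0],[[0,0,0],[0,0,0],0],[[0,0,0],[0,0,0],0]]}}

```text
time: 18.53
position: [0.4702, -0.2826, 0.102]
tool_rot: [2.736, 1.539, 0.003]
ft_force: [-0.7, -0.5, -0.4]
grip_width: 0.998
```

```bash
python3 go4.py;  python3 -c "
from h import *
shot('side','s7');im=load('side0')[0];im=load('s7')[0];cv2.imwrite('pics/s7c.png',cv2.resize(im[100:280,270:470],(666,600)))"
```

```text
18.5333 [ 0.4702 -0.2826  0.102 ] [-0.7189 -0.4837 -0.3583] 0.9975356017983407 rot err [ 0.1868 -0.0216 -0.2876]
to tin, tool mm [ 2.4226 -1.7454  1.9745]
```

View pics/s7c.png

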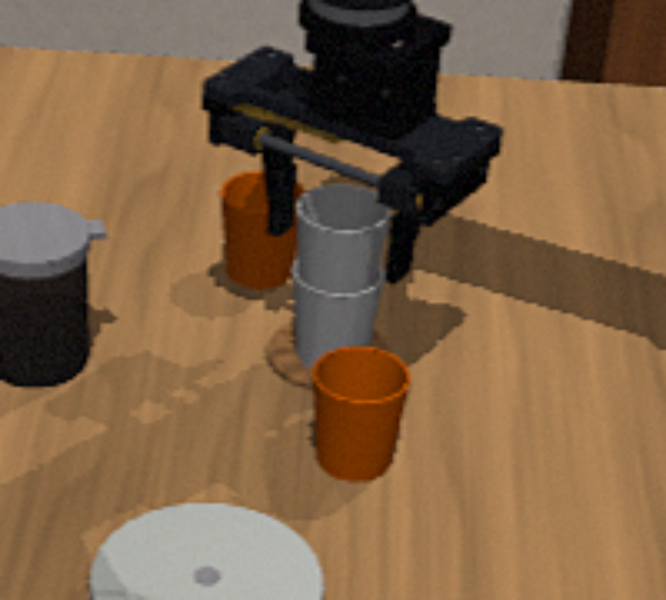

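The fingers straddle only the upper tin, above the lower tin's rim. Centring and closing gently.

Call:
{"fn": "arm_command", "kwargs": {"motion": [[[2.4,-1.7,1],[0,0,-0.2],0],[[0,0,0],[0,0,0],0],[[0,0,0],[0,0,0],0]]}}

```text
time: 18.83
position: [0.4703, -0.279, 0.1009]
tool_rot: [2.733, 1.544, 0.005]
ft_force: [-0.5, 0.2, 0.4]
grip_width: 1.0
```

```bash
python3 go4.py
```

```text
18.8333 [ 0.4703 -0.279   0.1009] [-0.5428  0.2099  0.3735] 0.9995457803351963 rot err [ 0.2231 -0.0724 -0.0491]
to tin, tool mm [-0.6501  0.051   0.9061]
```

Call:
{"fn": "arm_command", "kwargs": {"motion": [[[-0.5,0,0],[0.2,0,0],0.2],[[0,0,0],[0,0,0],0.3],[[0,0,0],[0,0,0],0.4],[[0,0,0],[0,0,0],0.4],[[0,0,0],[0,0,0],0.4],[[0,0,0],[0,0,0],0.4]], "force": 12}}

```text
time: 19.33
position: [0.4693, -0.2795, 0.1]
tool_rot: [-2.734, -1.544, 0.0]
ft_force: [-0.2, -0.5, 0.2]
grip_width: 0.728
```

```bash
python3 go4.py
```

```text
19.3333 [ 0.4693 -0.2795  0.1   ] [-0.2176 -0.5291  0.246 ] 0.7277598182621969 rot err [-0.0722 -0.0367 -0.0847]
to tin, tool mm [0.2455 0.6306 0.0247]
```

Call:
{"fn": "arm_command", "kwargs": {"motion": [[[0,0,0],[0,0,0],0.4],[[0,0,0],[0,0,0],0.4],[[0,0,-3],[0,0,0],0.4],[[0,0,-5],[0,0,0],0.4],[[0,0,-5],[0,0,0],0.4],[[0,0,-5],[0,0,0],0.4],[[0,0,0],[0,0,0],0.4]], "force": 16}}

```text
time: 19.92
position: [0.4703, -0.28, 0.1195]
tool_rot: [2.735, 1.545, 0.003]
ft_force: [0.3, -0.4, -0.6]
grip_width: 0.721
```

```bash
python3 go4.py;  python3 -c "
from h import *
shot('side','s8');im=load('s8')[0];cv2.imwrite('pics/s8c.png',cv2.resize(im[100:280,270:470],(666,600)))"
```

```text
19.9167 [ 0.4703 -0.28    0.1195] [ 0.2876 -0.3615 -0.5973] 0.720669125660909 rot err [ 0.0785 -0.068  -0.0803]
to tin, tool mm [ 0.1374 -0.465  19.4644]
```

View pics/s8c.png

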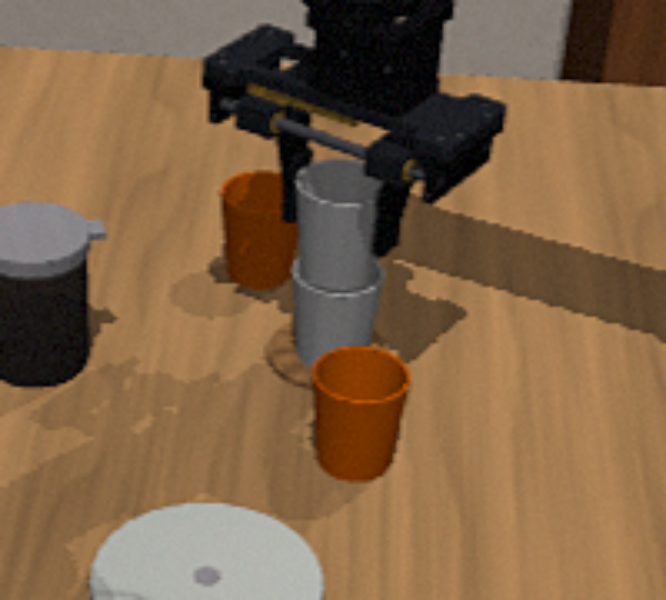

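The upper tin comes up straight and the lower tin stays put. Continuing the lift.

Call:
{"fn": "arm_command", "kwargs": {"motion": [[[0,0,-6],[0,0,0],0.4],[[0,0,-8],[0,0,0],0.4],[[0,0,-12],[0,0,0],0.4],[[0,0,-15],[0,0,0],0.4],[[0,0,-20],[0,0,0],0.4],[[0,0,-15],[0,0,0],0.4],[[0,0,0],[0,0,0],0.4],[[0,0,0],[0,0,0],0.4]]}}

```text
time: 20.63
position: [0.4701, -0.28, 0.1953]
tool_rot: [2.735, 1.545, 0.003]
ft_force: [-0.5, 0.0, -2.7]
grip_width: 0.72
```

```bash
python3 go4.py;  python3 -c "
from h import *
shot('side','s9');im=load('s9')[0];cv2.imwrite('pics/s9c.png',cv2.resize(im[60:300,230:490],(650,600)))"
python3 - <<'E'
from h import *
# turntable centre: fit from depth + colour, top & side, earlier pictures
for tag,cam in(("top0","top"),("side0","side"),("s9","side"),("t5","top")):
    im,d,T=load(tag);P=cloud(cam,d,T)
    w=(d>0)&(np.hypot(P[...,0]-.535,P[...,1]+.014)<.1)&(P[...,2]>.017)&(P[...,2]<.03)
    w=cv2.morphologyEx(w.astype(np.uint8),cv2.MORPH_OPEN,np.ones((3,3)))>0
    h=cv2.convexHull((P[w][:,:2]*1000).astype(np.float32)); print(tag,cv2.fitEllipse(h),np.median(P[w][:,2]))
    # pixel ellipse -> plane z=.023
    g=cv2.findContours(w.astype(np.uint8),cv2.RETR_EXTERNAL,cv2.CHAIN_APPROX_NONE)[0]
E
```

```text
20.6333 [ 0.4701 -0.28    0.1953] [-0.4506  0.0439 -2.7126] 0.7199339111798025 rot err [ 0.0885 -0.0851 -0.0806]
to tin, tool mm [ 0.0976 -0.4437 95.2898]
top0 ((534.4218139648438, -14.200277328491211), (138.71458435058594, 138.8936309814453), 113.53933715820312) 0.023079318989518205
side0 ((534.6513061523438, -11.307353973388672), (138.79542541503906, 142.7733917236328), 179.4025421142578) 0.0240583775735983
s9 ((534.7447509765625, -11.092930793762207), (138.69300842285156, 143.22958374023438), 14.787342071533203) 0.024043950643131584
t5 ((534.3770751953125, -14.388227462768555), (138.6925506591797, 139.48121643066406), 34.617488861083984) 0.023097505368537163
```

View pics/s9c.png

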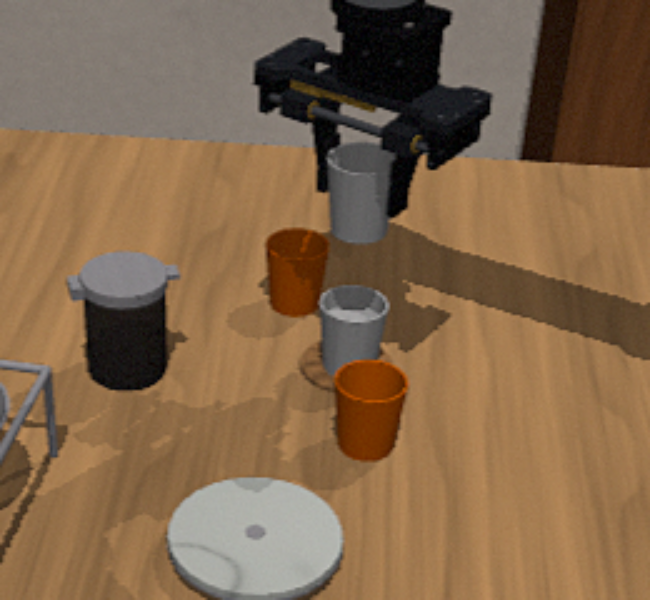

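The tin is clear and upright, and the lower tin is still on its coaster. I'll stop short of the turntable for a wrist look.

```bash
python3 - <<'E'
from go2 import *
p,r=pose()
show(p,r,[(np.array([.531,-.10,.22]),mk(88,0),dict(vmax=26,wmax=4))],.4)
E
```

```text
[[[23.2,-5.0,-3.2],[-0.0,-0.01,-3.63],0.4],[[23.5,-3.5,-3.2],[-0.0,-0.01,-3.63],0.4],[[23.6,-2.0,-3.2],[-0.0,-0.01,-3.63],0.4],[[23.7,-0.6,-3.3],[-0.0,-0.01,-3.63],0.4],[[23.7,1.0,-3.2],[-0.0,-0.01,-3.63],0.4],[[23.6,2.5,-3.2],[-0.0,-0.01,-3.63],0.4],[[23.4,4.0,-3.3],[-0.0,-0.01,-3.63],0.4],[[23.1,5.4,-3.2],[-0.0,-0.01,-3.63],0.4]]
-- [ 0.531 -0.1    0.22 ]
```

Call:
{"fn": "arm_command", "kwargs": {"motion": [[[23,-5,-3.2],[0,0,-3.6],0.4],[[23.5,-3.5,-3.2],[0,0,-3.6],0.4],[[23.5,-2,-3.2],[0,0,-3.6],0.4],[[23.5,-0.5,-3.2],[0,0,-3.6],0.4],[[23.5,1,-3.2],[0,0,-3.6],0.4],[[23.5,2.5,-3.2],[0,0,-3.6],0.4],[[23.5,4,-3.2],[0,0,-3.6],0.4],[[23,5.5,-3.2],[0,0,-3.6],0.4]]}}

```text
time: 21.35
position: [0.5319, -0.0987, 0.2199]
tool_rot: [-2.258, -2.183, -0.0]
ft_force: [0.5, -0.6, -1.4]
grip_width: 0.723
```

Call:
{"fn": "arm_command", "kwargs": {"motion": [[[0,0,0],[0,0,0],0.4],[[0,0,0],[0,0,0],0.4]]}}

```text
time: 21.52
position: [0.5323, -0.0983, 0.2199]
tool_rot: [-2.258, -2.183, -0.0]
ft_force: [-1.4, -0.9, -1.0]
grip_width: 0.721
```

```bash
python3 - <<'E'
from go2 import *
s=ctrl.get_state();p,r=pose();print(s["time"],p,s["grip_width"],(r.inv()*mk(88,0)).as_rotvec(degrees=True))
im,d,T=shot("wrist","w5");P=cloud("wrist",d,T);v,u=np.mgrid[0:480,0:640]
w=(v<262)&(d>0)&(np.hypot(P[...,0]-.535,P[...,1]+.014)<.1)&(P[...,2]>.017)&(P[...,2]<.03)
w=cv2.morphologyEx(w.astype(np.uint8),cv2.MORPH_OPEN,np.ones((3,3)))>0
h=cv2.convexHull((P[w][:,:2]*1000).astype(np.float32)); print(cv2.fitEllipse(h),cv2.minEnclosingCircle(h),np.median(P[w][:,2]))
E
```

```text
21.5167 [ 0.5323 -0.0983  0.2199] 0.7214662730748819 [-0.0305 -0.0503  0.0516]
((534.7549438476562, -13.797713279724121), (139.12713623046875, 139.31520080566406), 106.96147918701172) ((534.8330688476562, -13.764716148376465), 69.9571762084961) 0.02259608632413934
```

View pics/w5.png

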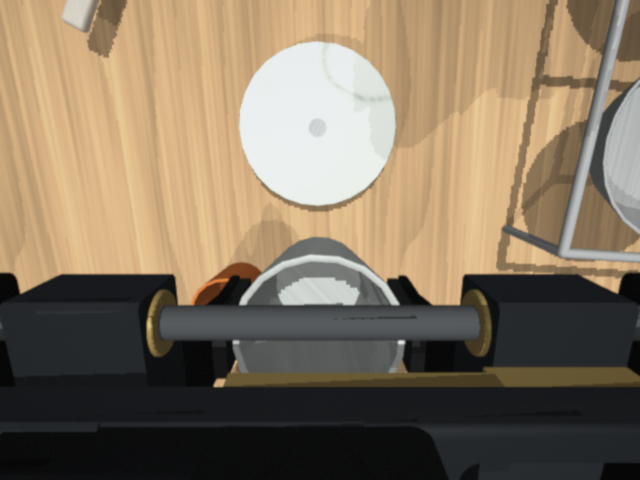

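The turntable shows at (318,125): centre (0.5348, −0.0138), top 0.0226 m. The tin hangs upright in the grip.

```bash
cat > go5.py <<'E'
from go2 import *
s=ctrl.get_state();p,r=pose();print(s["time"],p,s["ft_force"],s["grip_width"],(r.inv()*mk(88,0)).as_rotvec(degrees=True))
print("to",r.inv().apply(np.array([.5348,-.0138,.067])-p)*1000)
E
python3 go5.py
```

```text
21.5667 [ 0.5316 -0.1002  0.2197] [-1.0214 -0.1632 -0.5956] 0.7200537673914161 [-0.0507 -0.0092 -0.134 ]
to [ 86.4448   0.0828 152.745 ]
```

Call:
{"fn": "arm_command", "kwargs": {"motion": [[[21,0,22],[0,0,0],0.4],[[21,0,24],[0,0,0],0.4],[[21,-0.3,24],[0,0,0],0.4],[[21.5,0,24],[0,0,0],0.4],[[0,0,0],[0,0,0],0.4],[[0,0,0],[0,0,0],0.4]]}}

```text
time: 22.07
position: [0.533, -0.0162, 0.1242]
tool_rot: [-2.261, -2.176, 0.005]
ft_force: [0.6, -1.7, -0.5]
grip_width: 0.723
```

```bash
python3 go5.py
```

```text
22.0667 [ 0.533  -0.0162  0.1242] [ 0.6013 -1.6615 -0.4813] 0.7234452674350761 [-0.2448  0.0085 -0.194 ]
to [ 2.4927  1.9801 57.2066]
```

Call:
{"fn": "arm_command", "kwargs": {"motion": [[[2,1.5,14],[-0.2,0,-0.1],0.4],[[0,0,16],[0,0,0],0.4],[[0,0,14],[0,0,0],0.4],[[0,0,7],[0,0,0],0.4],[[0,0,2],[0,0,0],0.4],[[0,0,0],[0,0,0],0.4],[[0,0,0],[0,0,0],0.4]]}}

```text
time: 22.65
position: [0.5368, -0.0152, 0.074]
tool_rot: [2.262, 2.176, 0.006]
ft_force: [-0.8, -0.3, -1.2]
grip_width: 0.722
```

```bash
python3 go5.py
```

```text
22.65 [ 0.5368 -0.0152  0.074 ] [-0.8105 -0.2962 -1.1982] 0.7218055327924318 [ 0.2694 -0.0571 -0.2399]
to [ 1.2866 -2.1314  6.9476]
```

Call:
{"fn": "arm_command", "kwargs": {"motion": [[[1,-1.5,1.5],[0.2,0,-0.1],0.4],[[0,0,0],[0,0,0],0.4],[[0,0,0],[0,0,0],0.4]]}}

```text
time: 22.9
position: [0.5348, -0.0133, 0.0719]
tool_rot: [-2.261, -2.18, -0.002]
ft_force: [-0.5, 0.3, -1.6]
grip_width: 0.724
```

```bash
python3 go5.py; python3 -c "
from h import *
shot('side','s10');im=load('s10')[0];cv2.imwrite('pics/s10c.png',cv2.resize(im[180:320,260:410],(643,600)))"
```

```text
22.9 [ 0.5348 -0.0133  0.0719] [-0.5378  0.2686 -1.6107] 0.7235451346702546 [ 0.0119 -0.0746 -0.0692]
to [-0.5437 -0.0158  4.8546]
```

View pics/s10c.png

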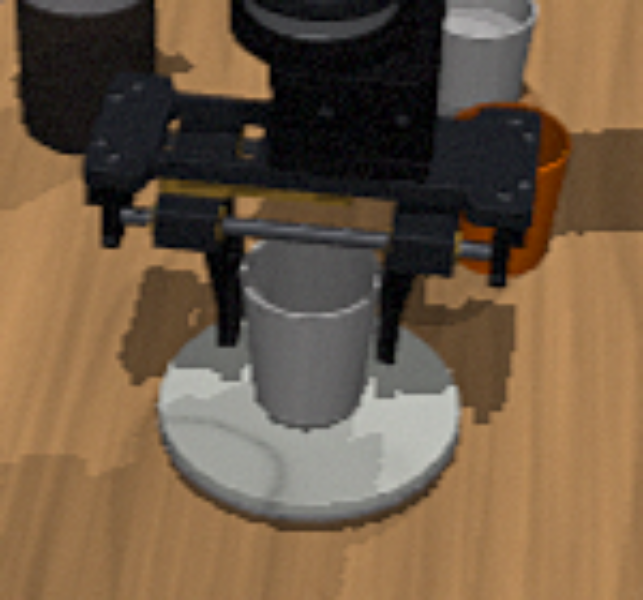

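The tin is upright just above the disc. Lowering in small steps until it touches.

Call:
{"fn": "arm_command", "kwargs": {"motion": [[[-0.5,0,1.5],[0,0,0],0.4],[[0,0,1.5],[0,0,0],0.4],[[0,0,0],[0,0,0],0.4]]}}

```text
time: 23.2
position: [0.5343, -0.0139, 0.068]
tool_rot: [-2.26, -2.18, 0.0]
ft_force: [0.5, -0.4, -1.0]
grip_width: 0.72
```

Call:
{"fn": "arm_command", "kwargs": {"motion": [[[0,0,1],[0,0,0],0.4],[[0,0,0],[0,0,0],0.4],[[0,0,0],[0,0,0],0.4]]}}

```text
time: 23.45
position: [0.5345, -0.0139, 0.0673]
tool_rot: [-2.261, -2.18, -0.0]
ft_force: [-0.9, -0.7, -1.2]
grip_width: 0.721
```

Call:
{"fn": "arm_command", "kwargs": {"motion": [[[0,0,1],[0,0,0],0.4],[[0,0,0],[0,0,0],0.4],[[0,0,0],[0,0,0],0.4]]}}

```text
time: 23.7
position: [0.5347, -0.0139, 0.0669]
tool_rot: [-2.261, -2.18, -0.001]
ft_force: [-2.7, 0.4, 3.6]
grip_width: 0.722
```

Contact at TCP z 0.067, as expected. Opening and going straight up.

Call:
{"fn": "arm_command", "kwargs": {"motion": [[[0,0,0],[0,0,0],0.25],[[0,0,0],[0,0,0],0.15],[[0,0,0],[0,0,0],0],[[0,0,0],[0,0,0],0],[[0,0,0],[0,0,0],0],[[0,0,0],[0,0,0],0]]}}

```text
time: 24.2
position: [0.5345, -0.0139, 0.0662]
tool_rot: [-2.261, -2.18, -0.0]
ft_force: [1.6, -0.3, 1.4]
grip_width: 0.973
```

Call:
{"fn": "arm_command", "kwargs": {"motion": [[[0,0,-6],[0,0,0],0],[[0,0,-12],[0,0,0],0],[[0,0,-20],[0,0,0],0],[[0,0,-30],[0,0,0],0],[[0,0,-35],[0,0,0],0],[[0,0,-35],[0,0,0],0],[[-25,0,-30],[0,0,0],0],[[-35,0,-10],[0,0,0],0]]}}

```text
time: 24.87
position: [0.5353, -0.0711, 0.2509]
tool_rot: [2.251, 2.186, 0.014]
ft_force: [0.5, -1.1, -0.1]
grip_width: 1.002
```

Call:
{"fn": "arm_command", "kwargs": {"motion": [[[-30,0,0],[0,0,0],0],[[0,0,0],[0,0,0],0],[[0,0,0],[0,0,0],0]]}}

```text
time: 25.12
position: [0.5312, -0.1065, 0.2458]
tool_rot: [2.266, 2.175, 0.003]
ft_force: [0.4, 0.5, -0.6]
grip_width: 0.997
```

```bash
python3 - <<'E'
from tin import *
s=ctrl.get_state();print(s["time"],s["position"],s["ft_force"],s["grip_width"])
shot("wrist","w6");rim("w6",c0=(.535,-.014),z0=.093)
shot("side","s11");shot("top","t11")
for t,c in(("s11","side"),("t11","top")):
    rim(t,c,c0=(.535,-.014),z0=.093)
    T=load(t)[2]
    for n in ["barrel_center","low_tin_center","jar","dish","scoop","stand_front"]:
        for q in models.search_frame(c,n)[:1]: print(c,n,round(q["conf"],2),T[:3,:3]@np.array(q["location"])+T[:3,3])
E
```

```text
25.1167 [ 0.5312 -0.1065  0.2458] [ 0.3767  0.4584 -0.6063] 0.9972208560167675
z pct [0.0923 0.0929 0.0935 0.0941]
circ [535.1 -14.5] 31.841888427734375 lsq [535.0832 -14.6345] hull ell ((535.07470703125, -14.493568420410156), (63.108436584472656, 63.21662902832031), 79.54662322998047) 1190
z pct [0.4894 0.5082 0.5209 0.5258]
circ [533.9 -70.6] 17.679790496826172 lsq [532.81  -82.415] hull ell ((533.4237060546875, -69.35284423828125), (7.843034267425537, 38.21400833129883), 88.16340637207031) 166
side barrel_center 0.62 [0.4966 0.3127 0.0962]
side low_tin_center 0.74 [ 0.4677 -0.261   0.0606]
side jar 0.82 [ 0.6737 -0.2238  0.0842]
side dish 0.64 [0.6851 0.2473 0.0223]
side scoop 0.75 [0.3887 0.1632 0.0207]
side stand_front 0.75 [0.8253 0.1016 0.0812]
z pct [0.6466 0.6481 0.6495 0.6509]
circ [521.2 -60.9] 30.70433235168457 lsq [521.4826 -56.7481] hull ell ((523.0147705078125, -64.7645263671875), (14.518468856811523, 59.75334167480469), 76.37115478515625) 439
top barrel_center 0.91 [0.5002 0.2794 0.1016]
top low_tin_center 0.95 [ 0.4667 -0.2815  0.0583]
top jar 0.88 [ 0.6814 -0.2535  0.1056]
top dish 0.57 [0.6819 0.2654 0.0213]
top scoop 0.86 [0.3855 0.1682 0.0074]
top stand_front 0.92 [0.8305 0.0535 0.079 ]
```

View pics/w6.png

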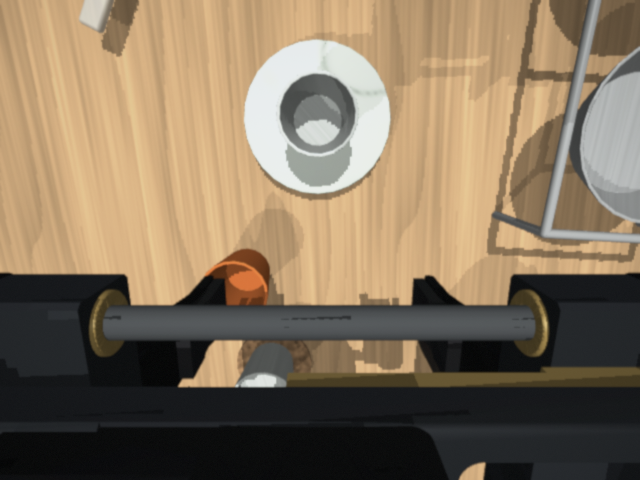

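View pics/s11.png

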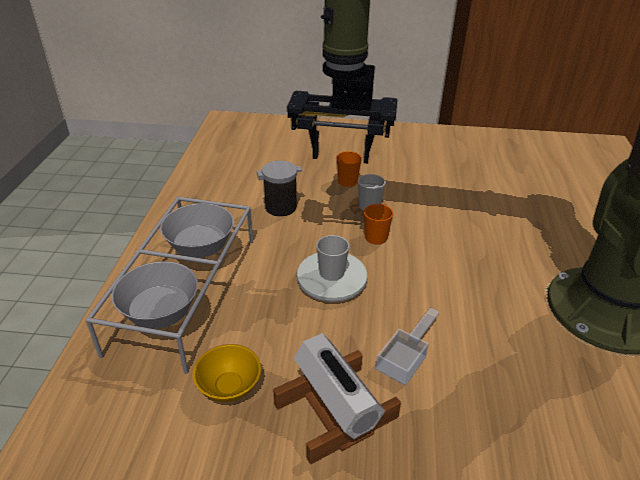

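View pics/t11.png

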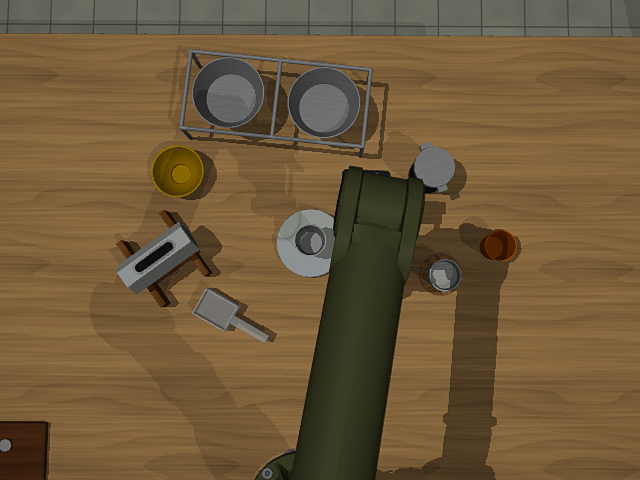

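The tin stands upright and central on the turntable, its rim at (535.1, −14.5) mm against the turntable centre at (534.8, −13.8) mm. The mouth is up on the barrel at (338,370), and nothing else has visibly moved. Handing in.

```bash
python3 -c "
from bench import ctrl
s=ctrl.get_state();print(s['time'],s['qd'].round(3),s['ft_force'],s['grip_width']);print(ctrl.close_job())"
```

```text
25.8667 [ 0.    -0.002  0.    -0.    -0.    -0.002  0.001] [ 0.40176484 -0.74913848 -0.18331512] 1.0021005792535966
the job is handed in; nothing more can be done
None
```

The barrel is rolled with its filling mouth straight up, and the top tin stands upright on the turntable. I handed the job in at 25.9 s of the 69 s allowed.

- **Barrel:** I rolled it two flats, in two regrasped 60° rolls held above the cradle. It lies flat across both rails, its centre within about 1 mm of the cradle middle and square to about 0.5°. Its top face reads 0.1006 m, against 0.100 m expected.
- **Tin:** I lifted the upper aluminium tin straight up out of the lower one. Its rim is level, about 1 mm from the turntable's centre in the last wrist picture, with its height at 0.093 m as expected. The lower tin is still on its coaster.
- **Everything else:** The jar, dish, scoop and stand read within a few millimetres of where they started, which is about as good as the networks measure. In the last side picture the orange tins stand where they did at the start. The gripper is open and clear.

Two checks were limited:
- **Last tin-rim fits:** these failed in the side and top pictures because the arm was in the measuring window, so the tin's position rests on the wrist picture and on looking at the other two.
- **Camera offsets:** the side and top cameras differed from the wrist camera by 1–2 mm, so I used the wrist's numbers.

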